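# Put the mixed-up stall pieces on their own display bases

## Task

The beaker, the bottle and the steel case on this lab-ware stall have been set on each other's display bases. Using the empty metal tray to park a piece on the way, put every piece on the wooden base of its own outline (round beaker on the round base, square bottle on the square one, long case lying lengthwise on the long one), centred, upright and let go. Do not tip any piece over, and leave the flask, the test-tube rack and the amber jar where they are.

Things in the scene. Friction and masses are not known exactly. Their poses are not given: they have to be found in the camera images.
- pot: round white porcelain beaker, open at the top, diameter 49 mm at the foot and 54 mm at the rim, 78 mm tall, wall 4 mm, with a tiny spout at the rim (its +x side, 7 mm out). Origin: centre of its underside; z up. Loose, about 0.2 kg. At the start it stands upright on one of the three dark wooden bases, not its own
- bottle: square white plastic bottle, body 48 x 48 mm and 68 mm tall, with a round grey screw cap (diameter 32 mm) on top, 94 mm tall in all. Origin: centre of its underside; z up, x and y square to its sides. Loose, about 0.25 kg. At the start it stands upright on one of the three dark wooden bases, not its own
- case: long flat closed steel instrument case with a lip, 102 mm long (along its x) x 46 mm wide (along its y) x 36 mm high, lid fast. Origin: centre of its underside; z up. Loose, about 0.3 kg. At the start it lies flat on one of the three dark wooden bases, not its own
- round_base: fixed dark wooden display base, a disc of diameter 110 mm, 12 mm thick, flat top. Origin: centre of its underside on the table, so its top is 12 mm above it; z up. The home of the round beaker
- square_base: fixed dark wooden display base, 100 x 100 mm, 12 mm thick, flat top. Origin: centre of its underside on the table, so its top is 12 mm above it; x and y square to its sides, z up. The home of the square bottle
- long_base: fixed dark wooden display base, oblong, 145 mm long (along its x) x 80 mm wide (along its y), 12 mm thick, flat top. Origin: centre of its underside on the table, so its top is 12 mm above it; z up. The home of the long steel case, which lies along it
- tray: fixed shallow bare-metal tray, empty at the start, 140 mm (along its x) x 116 mm (along its y) outside, walls 4 mm thick and 12 mm high, inner floor 4 mm above the table. Origin: centre of its underside on the table; z up. The parking place
- flask: green glass conical flask, foot diameter 72 mm, neck diameter 26 to 32 mm, 110 mm tall, loose, standing among the bases; to be left alone. Origin: centre of its underside
- rack: aluminium test-tube rack, 200 mm (along its x) x 60 mm, 70 mm tall, at the side; loose, to be left alone. Origin: centre of its underside
- jar: amber glass jar with a white cap, diameter 72 mm, 100 mm tall, at the side; loose, to be left alone. Origin: centre of its underside

How it is judged (in metres and radians):
On the way:
1. one of the three pieces stands parked in the metal tray, upright and let go (((horizontal distance between pot and tray below 0.035 m and z of pot in the frame of tray below 0.009 m and angle between pot's own z axis and vertical below 0.1 rad and contact force between the fingers and pot below 0.05 N) or (horizontal distance between bottle and tray below 0.035 m and z of bottle in the frame of tray below 0.009 m and angle between bottle's own z axis and vertical below 0.1 rad and contact force between the fingers and bottle below 0.05 N) or (horizontal distance between case and tray below 0.035 m and z of case in the frame of tray below 0.009 m and angle between case's own z axis and vertical below 0.1 rad and contact force between the fingers and case below 0.05 N))), for 0.2 s.
At the end, for the whole second after the job is handed in: The beaker stands on the round base, the bottle on the square base and the case on the long base, each with its centre within 12 mm of the base's centre, resting on its top, upright within 0.08 rad and at rest; the case lies along the long base within 0.2 rad (either way round) (horizontal distance between pot and round_base below 0.012 m and z of pot in the frame of round_base between 0.009 and 0.016 m and angle between each of pot, bottle, case's own z axis and vertical below 0.08 rad and linear speed of each of pot, bottle, case below 0.02 m/s and horizontal distance between bottle and square_base below 0.012 m and z of bottle in the frame of square_base between 0.009 and 0.016 m and horizontal distance between case and long_base below 0.012 m and z of case in the frame of long_base between 0.009 and 0.016 m and angle between the x axis of case and the x axis of long_base, either way round below 0.2 rad); the robot touches nothing.
It fails at once if a piece is tipped over (angle between any of pot, bottle, case's own z axis and vertical above 0.6 rad).
It fails at once if the flask, the rack or the jar is moved more than 25 mm (distance of any of flask, rack, jar from where it was at the start of the episode above 0.025 m).
It also fails if it takes over 120 s, if anything falls off the work surface, if the arm or the gripper's body presses on something with over 40 N, if the wrist force passes 120 N, or if a joint passes its speed limit or range.

## Robot

A 6-joint arm with a two-finger parallel gripper is mounted at the origin on the work surface. World frame = base frame: x ahead of the robot, y to its left, z up, the work surface at z = 0. Lengths are in m, angles in degrees, forces in N, time in s.
With the tool pointing down it reaches from about 0.3 to 0.875 m from the base axis. Payload 6.4 kg.
Tool frame: the origin (TCP) lies at the very end of the fingers, on their centre line; the grasp point (between the pads) lies 19 mm behind it; z points along the fingers, y is the direction in which the jaws open and shut (so a half turn about z gives the same grasp; the last joint's range is limited). The gripper opens to 85 mm and grips with 20 to 120 N. Pads are 22 mm wide; open, the fingers measure 114 mm over their backs; the gripper's body (76 mm by 85 mm) begins 54 mm behind the grasp point. The pads swing forward as they close: fully open they stand 13 mm farther back than shut.
Start: joints at [-88.138, 10.359, 92.074, -0, 77.567, -11.82], TCP at [0.136, -0.559, 0.231] pointing down, gripper open.
Joint ranges: [-171.53, 171.53], [-51.25, 118.39], [17.06, 147.69], [-65.23, 245.23], [0, 150.52], [-178.68, 178.68]. Speed limits (degrees/s): [147.25, 147.25, 172.46, 180, 180, 180].

## Interface

Orientations are given as [roll, pitch, yaw] about the fixed x, y, z axes, in that order (R = Rz(yaw) Ry(pitch) Rx(roll)).
In Python, from workcell import * gives the robot as it stands.
- The arm moves only by the tool play_rows, never from a script. Its argument "targets" is a list of rows, each an object with "translation": the shift along the tool's x, y, z in mm, a list of three; "yaw": the turn about the tool's z in rad. In form: [{"translation": [dx, dy, dz], "yaw": yaw}, ...]. A call has 1 to 12 rows; each row shifts and turns the pose as measured when the row begins, along the tool's axes as they then stand; what a row does not reach is not made up. A row lasts 1/8 s, in which the tool goes at most 62.5 mm and 10.7 degrees, less where a joint would pass 70% of its speed; a pose out of reach is approached as far as the arm can. A call is refused whole if a number of a shift passes 62.5 or a number of a turn 0.188, either way. A call with a gripper value outside its range is refused whole. "jaw" is the opening, from -1 (shut) to 1 (fully open), so that 0 is half open, set as the call begins (left out, the last holds). The fingers move at their own pace and stop on an object; "force" is the grip in N (left out, the last holds). Time passes only in rows, so rows that do not move let the fingers close. It gives the time, the measured TCP pose, the force and the opening at its end, in the units of the state.
- observe(): the state, without advancing time (a new reading comes with each control period).
- camera(name): name is "scene" or "top"; returns a dict with "color" (400x640x3 uint8, red, green, blue), "K" (3x3 intrinsics, pixels), "k1" (the pictures are not rectified: a ray, as slopes to the right and down, at radius r is drawn at 1 + k1 r^2 times it, then the intrinsics apply), "rvec" (rotation vector, rad) and "tvec" (3), from world to camera coordinates, as OpenCV has them. Camera axes: x right, y down, z forward; pixel columns grow to the right and rows downward; lengths in m; the calibration is good to about 2 mm. A picture is of the moment at which its call begins. There is no depth.
- close_job(): hands the job in, once; it reports no verdict.
The state is a dict: "time": time; "joints": joint angles; "joint_vel": joint speeds; "tau": joint torques, N m; "tcp_pos": TCP position; "ee_rot": TCP orientation; "contact_force": force on the tool from outside, world axes, zero at the start; "wrist_torque": the same for the moment, N m; "opening": finger opening in m.
Only numpy, scipy, OpenCV 4.12 (cv2) and the standard library are available. Lean on these libraries where they do the work, as an engineer would, in place of code of your own. Each camera call takes 0.05 s, during which the arm holds its last target.

## Working session

There is one attempt and no reset: what is moved stays moved. The work goes in short steps, Python scripts to look and compute and a tool call to move; the robot and the scene stay as the last step left them, time stands still between calls to the robot, and variables do not carry over. Pictures are saved under pics/ and viewed, and the job is handed in when it is done.

Besides the shell and the picture viewer there is one more tool, called after "Emit:" as a command line: name --argument value ..., lists and objects as JSON in quotes. play_rows: Moves the arm, as the interface text tells. Its arguments: {"type":"object","properties":{"targets":{"type":"array","items":{"type":"object","properties":{"translation":{"type":"array","items":{"type":"number"}},"yaw":{"type":"number"}}}},"jaw":{"type":"number"},"force":{"type":"number"}},"required":["targets"]}

```bash
mkdir -p pics
python3 - <<'E'
from workcell import *
import cv2
print(observe())
for n in ("scene","top"):
    c=camera(n); cv2.imwrite(f"pics/{n}0.png",c["color"][:,:,::-1]); print(n,c["K"].tolist(),c["k1"],c["rvec"],c["tvec"])
E
```

```text
{'time': 0.0, 'joints': array([-8.81377495e+01,  1.04017393e+01,  9.21334088e+01, -2.38779530e-04,
        7.75670154e+01, -1.18218322e+01]), 'joint_vel': array([ 0.04120361, -0.04835629,  0.05077582,  0.01507284, -0.06117417,
       -0.07787291]), 'tau': array([-8.14887767e-05, -4.44873190e+01, -3.51338518e+01, -2.49182658e-04,
        9.08840244e-03,  1.66622156e-07]), 'tcp_pos': array([ 0.136007  , -0.55810203,  0.23037088]), 'ee_rot': array([-1.79899956e+02, -2.07019894e-02,  1.36841163e+01]), 'contact_force': array([ 0.19032338, -0.82092212,  0.10503351]), 'wrist_torque': array([-0.00144785, -0.04482225, -0.01156571]), 'opening': 0.0854677671279874}
scene [[424.4114382254657, 0.0, 316.39312494368477], [0.0, 424.4114382254657, 198.3862751262455], [0.0, 0.0, 1.0]] 0.01972982094594546 [ 1.8520077   1.39053722 -0.66416247] [-0.15774231 -0.30702509  1.55742494]
top [[370.65787982082185, 0.0, 317.2048195214365], [0.0, 370.65787982082185, 200.6681143014784], [0.0, 0.0, 1.0]] -0.08804655059349345 [ 2.21855347 -2.17238137  0.10539153] [-0.03037305  0.54853825  1.01712121]
```

View pics/scene0.png

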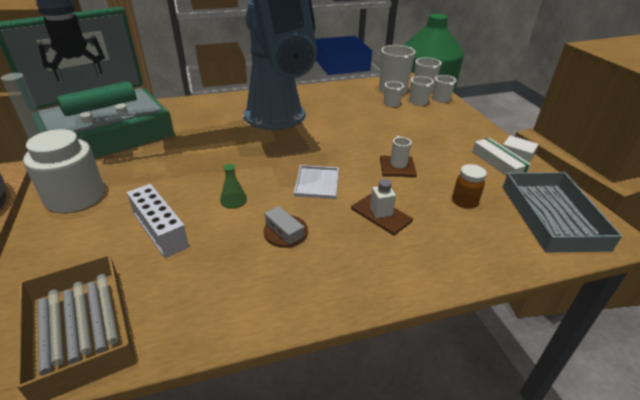

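View pics/top0.png

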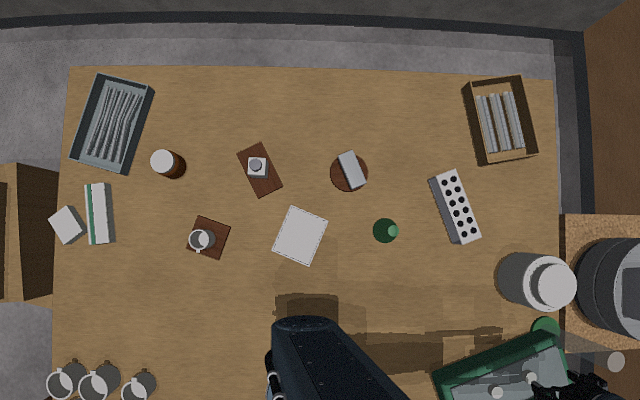

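```bash
cat > h.py <<'E'
from workcell import *
import cv2, numpy as np
def D(c): return np.array([c["k1"],0,0,0,0],float)
def proj(c,P): return cv2.projectPoints(np.array(P,float).reshape(-1,3),np.array(c["rvec"],float),np.array(c["tvec"],float),np.array(c["K"],float),D(c))[0][:,0]
def back(c,uv,z):
    n=cv2.undistortPointsIter(np.array(uv,float).reshape(-1,1,2),np.array(c["K"],float),D(c),None,None,(3,50,1e-10))[:,0]
    R=cv2.Rodrigues(np.array(c["rvec"],float))[0]; o=-R.T@np.array(c["tvec"],float)
    d=np.c_[n,np.ones(len(n))]@R
    return o+d*((z-o[2])/d[:,2])[:,None]
def crop(c,x,y,w,h,s,name):
    im=c["color"][y:y+h,x:x+w,::-1]; cv2.imwrite(name,cv2.resize(im,None,fx=s,fy=s,interpolation=cv2.INTER_CUBIC))
E
python3 - <<'E'
from h import *
c=camera("top"); crop(c,140,130,260,145,3,"pics/t1.png")
s=camera("scene"); crop(s,210,130,220,130,3.6,"pics/s1.png")
R=cv2.Rodrigues(c["rvec"])[0]; print(-R.T@c["tvec"])
R=cv2.Rodrigues(s["rvec"])[0]; print(-R.T@s["tvec"])
print(back(c,[[209,237],[260,170],[349,172],[300,236],[386,230],[455,206],[168,164]],0.012).round(3))
E
```

```text
[0.47359734 0.00461113 1.05453145]
[ 1.40256877 -0.26725463  0.71140375]
[[ 0.441  0.282  0.012]
 [ 0.633  0.145  0.012]
 [ 0.633 -0.108  0.012]
 [ 0.449  0.027  0.012]
 [ 0.471 -0.215  0.012]
 [ 0.543 -0.416  0.012]
 [ 0.645  0.41   0.012]]
```

View pics/t1.png

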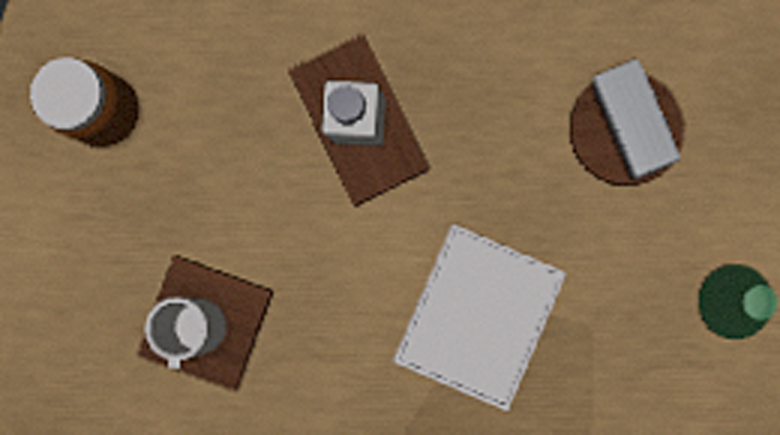

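View pics/s1.png

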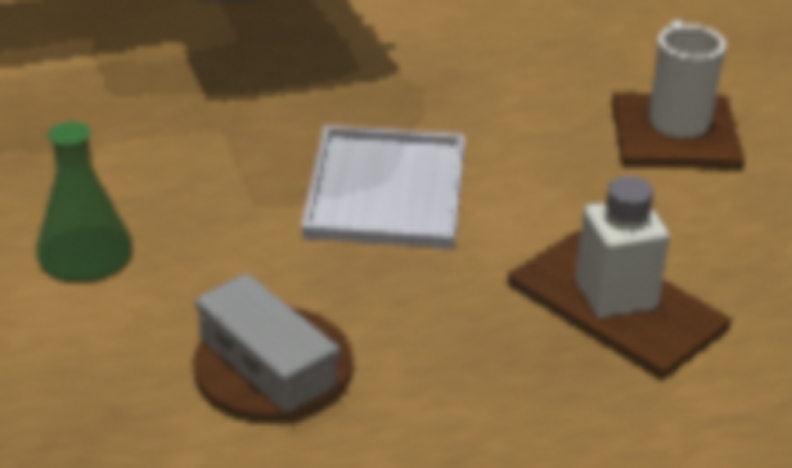

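```bash
cat > fit.py <<'E'
from h import *
from scipy.optimize import least_squares
def full(cr,s,x,y): return (np.array(cr,float)+.5)/s-.5+[x,y]
def rect(l,w,z): return np.array([[l/2,w/2,z],[-l/2,w/2,z],[-l/2,-w/2,z],[l/2,-w/2,z]])
def tf(P,x,y,yaw): c,s=np.cos(yaw),np.sin(yaw); P=np.asarray(P,float); return np.c_[x+c*P[:,0]-s*P[:,1],y+s*P[:,0]+c*P[:,1],P[:,2]]
def fitrect(c,uv,l,w,z):
    best=None
    b=back(c,uv,z)
    for sh in range(4):
        for fl in (1,-1):
            q=np.roll(uv[::fl],sh,0)
            for y0 in (0,1.5,3,-1.5):
                r=least_squares(lambda p:(proj(c,tf(rect(l,w,z),*p))-q).ravel(),[*b[:,:2].mean(0),y0])
                if best is None or r.cost<best.cost: best=r
    return best.x,np.sqrt(2*best.cost/8)
E
python3 - <<'E'
from fit import *
c=camera("top"); s=camera("scene")
f=lambda a: full(a,3,140,130)
R={}
for n,uv,l,w,z in [("square",[(176,256),(272,291),(238,389),(139,354)],.1,.1,.012),
 ("long",[(364,35),(429,169),(357,206),(289,70)],.145,.08,.012),
 ("tray",[(455,225),(565,272),(508,410),(396,361)],.14,.116,.012),
 ("case",[(635,59),(680,158),(635,179),(594,76)],.102,.046,.048),
 ("bottle",[(324,81),(378,84),(376,136),(322,132)],.048,.048,.08)]:
    p,e=fitrect(c,f(uv),l,w,z); print(n,p[:2].round(4),np.degrees(p[2]).round(1)%180,"rms px",e.round(2)); R[n]=p
print("round",back(c,f([(627.5,128)]),.012)); print("pot",back(c,f([(178,329.5)]),.09),"spout",back(c,f([(174,366)]),.088)); print("cap",back(c,f([(347,104)]),.106))
E
```

```text
square [0.4404 0.2843] 161.9 rms px 0.48
long [0.6346 0.1464] 27.80000000000001 rms px 0.43
tray [0.4515 0.0272] 158.1 rms px 0.44
case [ 0.6366 -0.1112] 24.0 rms px 0.48
bottle [0.6341 0.1459] 178.6 rms px 0.32
round [[ 0.63245639 -0.10740072  0.012     ]]
pot [[0.43617557 0.28762914 0.09      ]] spout [[0.40450253 0.29057919 0.088     ]]
cap [[0.63337528 0.14483196 0.106     ]]
```

```bash
cat > ov.py <<'E'
from fit import *
B={"square":(.4404,.2843,161.9),"long":(.6346,.1464,27.8),"tray":(.4515,.0272,158.1),"round":(.6325,-.1074,0)}
def circ(d,z): t=np.linspace(0,2*np.pi,40); return np.c_[d/2*np.cos(t),d/2*np.sin(t),0*t+z]
def curves(n,p,z0):
    x,y,a=p
    sh={"square":[rect(.1,.1,.012)],"long":[rect(.145,.08,.012)],"tray":[rect(.14,.116,.012)],"round":[circ(.11,.012)],
     "pot":[circ(.054,.078),circ(.049,0)],"bottle":[rect(.048,.048,.068),rect(.048,.048,0),circ(.032,.094)],"case":[rect(.102,.046,.036),rect(.102,.046,0)]}[n]
    return [tf(q+[0,0,z0],x,y,np.radians(a)) for q in sh]
def draw(c,objs,x,y,w,h,s,name):
    im=cv2.resize(c["color"][y:y+h,x:x+w,::-1],None,fx=s,fy=s,interpolation=cv2.INTER_CUBIC)
    for n,p,z0 in objs:
        for q in curves(n,p,z0):
            u=((proj(c,q)-[x,y]+.5)*s-.5); cv2.polylines(im,[np.round(u*8).astype(np.int32)],True,(0,255,255) if z0==0 else (255,255,0),1,cv2.LINE_AA,3)
    cv2.imwrite(name,im)
E
python3 - <<'E'
from ov import *
o=[(k,v,0) for k,v in B.items()]+[("pot",(.4362,.2876,0),.012),("bottle",(.6338,.1455,178.6),.012),("case",(.6366,-.1112,24),.012)]
draw(camera("top"),o,140,130,260,145,3,"pics/t2.png"); draw(camera("scene"),o,210,130,220,130,3.6,"pics/s2.png")
E
```

```text
(no output)
```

View pics/t2.png

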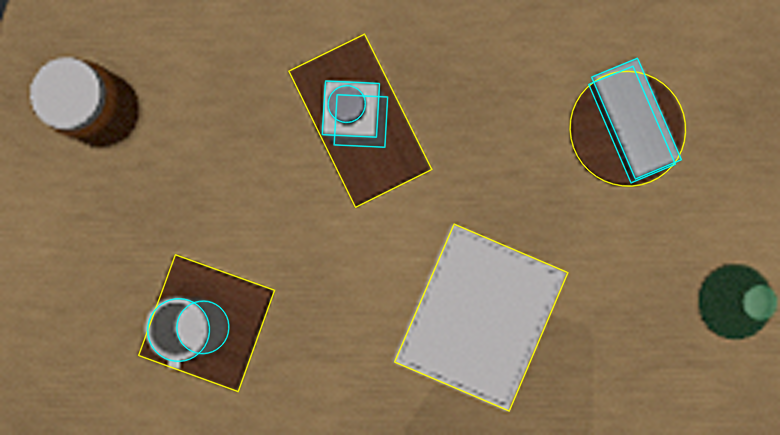

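View pics/s2.png

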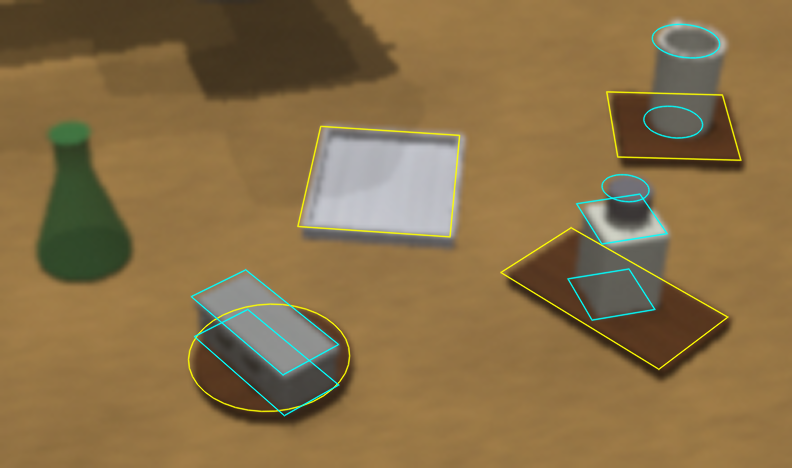

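```bash
cat > go.py <<'E'
import sys
from h import *
# usage: go.py x y z yaw n   -> per-row shift from present pose
o=observe(); p=o["tcp_pos"]; y=np.radians(o["ee_rot"][2])
x,yy,z,yw=map(float,sys.argv[1:5]); n=int(sys.argv[5])
d=np.array([x,yy,z])-p; dy=(yw-np.degrees(y)+180)%360-180
a=y+np.radians(dy)/2
t=np.array([d[0]*np.cos(a)+d[1]*np.sin(a), d[0]*np.sin(a)-d[1]*np.cos(a), -d[2]])*1000
print("now",p.round(4),o["ee_rot"].round(2),"total",t.round(1),np.linalg.norm(t).round(1),"yaw rad",-np.radians(dy).round(3),"| per row",(t/n).round(1),np.linalg.norm(t/n).round(1),(-np.radians(dy)/n).round(4), "t",round(o["time"],2),"j",o["joints"].round(0))
E
python3 go.py 0.40 -0.20 0.24 13.7 9
```

```text
now [ 0.136  -0.5586  0.2311] [-179.98   -0.     13.68] total [ 341.4 -285.9   -8.9] 445.4 yaw rad -0.0 | per row [ 37.9 -31.8  -1. ] 49.5 -0.0 t 0.4 j [-88.  10.  92.  -0.  78. -12.]
```

Emit:
play_rows --targets '[{"translation":[38,-32,-1],"yaw":0},{"translation":[38,-32,-1],"yaw":0},{"translation":[38,-32,-1],"yaw":0},{"translation":[38,-32,-1],"yaw":0},{"translation":[38,-32,-1],"yaw":0},{"translation":[38,-32,-1],"yaw":0},{"translation":[38,-32,-1],"yaw":0},{"translation":[38,-32,-1],"yaw":0},{"translation":[38,-32,-1],"yaw":0}]' --jaw 1 --force 40

```text
time: 1.52
tcp_pos: [0.4066, -0.1907, 0.2413]
ee_rot: [179.7, -0.1, 13.2]
contact_force: [0.1, -0.4, -0.4]
opening: 0.0854
```

```bash
python3 go.py 0.4362 0.2876 0.2 13.7 11
```

```text
now [ 0.4066 -0.1907  0.2413] [ 1.7973e+02 -1.4000e-01  1.3230e+01] total [ 140.2 -458.3   41.3] 481.0 yaw rad -0.008 | per row [ 12.7 -41.7   3.8] 43.7 -0.0007 t 1.52 j [-40.  -7. 109.  -0.  78.  36.]
```

Emit:
play_rows --targets '[{"translation":[12.7,-41.7,3.8],"yaw":0},{"translation":[12.7,-41.7,3.8],"yaw":0},{"translation":[12.7,-41.7,3.8],"yaw":0},{"translation":[12.7,-41.7,3.8],"yaw":0},{"translation":[12.7,-41.7,3.8],"yaw":0},{"translation":[12.7,-41.7,3.8],"yaw":0},{"translation":[12.7,-41.7,3.8],"yaw":0},{"translation":[12.7,-41.7,3.8],"yaw":0},{"translation":[12.7,-41.7,3.8],"yaw":0},{"translation":[12.7,-41.7,3.8],"yaw":0},{"translation":[12.7,-41.7,3.8],"yaw":0},{"translation":[0,0,0],"yaw":0}]'

```text
time: 3.02
tcp_pos: [0.439, 0.3063, 0.1988]
ee_rot: [179.5, -0.6, 13.5]
contact_force: [-0.2, -0.4, -0.6]
opening: 0.0854
```

```bash
python3 go.py 0.4362 0.2876 0.12 13.7 3
python3 - <<'E'
from h import *
crop(camera("scene"),320,60,160,130,4,"pics/s3.png"); crop(camera("top"),140,130,200,180,3,"pics/t3.png")
E
```

```text
now [0.439  0.3063 0.1988] [179.55  -0.64  13.52] total [-7.1 17.6 78.8] 81.0 yaw rad -0.003 | per row [-2.4  5.9 26.3] 27.0 -0.001 t 3.02 j [ 23.   7. 100.  -1.  73.  99.]
```

View pics/s3.png

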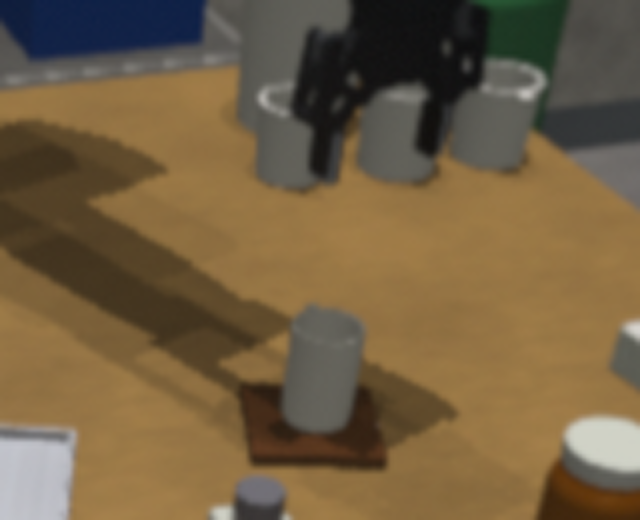

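View pics/t3.png

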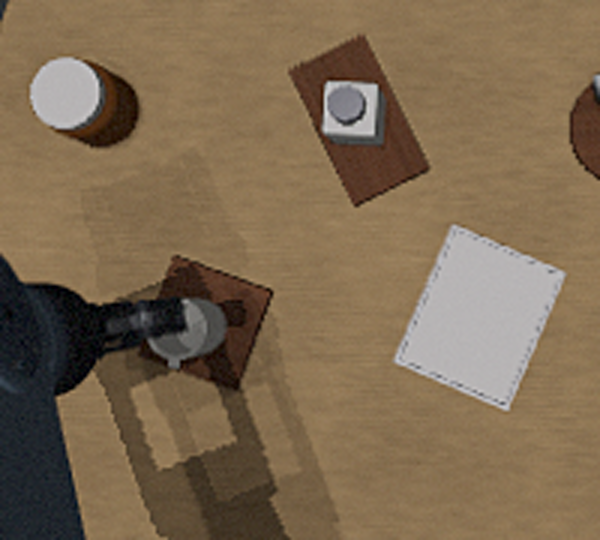

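Emit:
play_rows --targets '[{"translation":[-2.4,5.9,25],"yaw":0},{"translation":[-2.4,5.9,25],"yaw":0},{"translation":[-2.4,5.9,25],"yaw":0},{"translation":[0,0,0],"yaw":0},{"translation":[0,0,0],"yaw":0}]'

```text
time: 3.75
tcp_pos: [0.4394, 0.2799, 0.1251]
ee_rot: [179.5, -0.9, 13.1]
contact_force: [0.2, 0.6, 1.1]
opening: 0.0857
```

```bash
python3 go.py 0.4362 0.2876 0.038 13.7 4
python3 - <<'E'
from h import *
crop(camera("scene"),340,90,120,100,6,"pics/s4.png"); crop(camera("top"),150,180,120,90,6,"pics/t4.png")
E
```

```text
now [0.4394 0.2799 0.1251] [179.46  -0.87  13.06] total [-1.4 -8.3 87.1] 87.5 yaw rad -0.011 | per row [-0.3 -2.1 21.8] 21.9 -0.0028 t 3.75 j [ 20.  10. 106.  -1.  63.  97.]
```

View pics/s4.png

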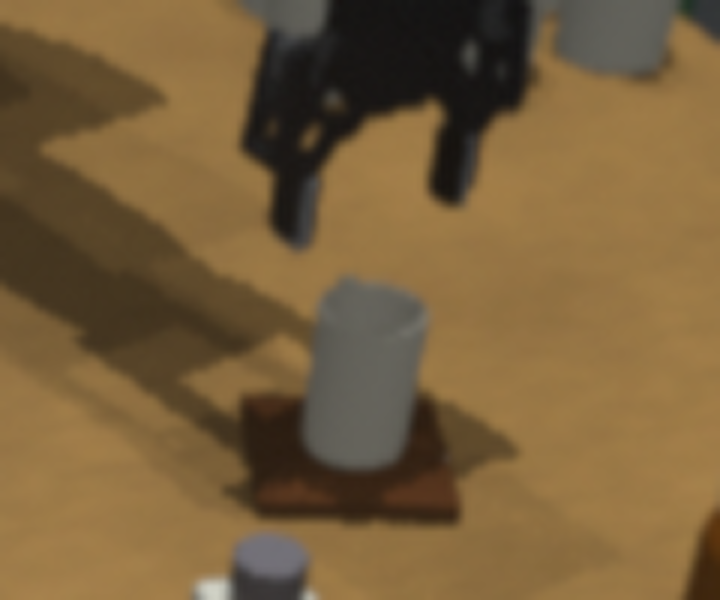

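View pics/t4.png

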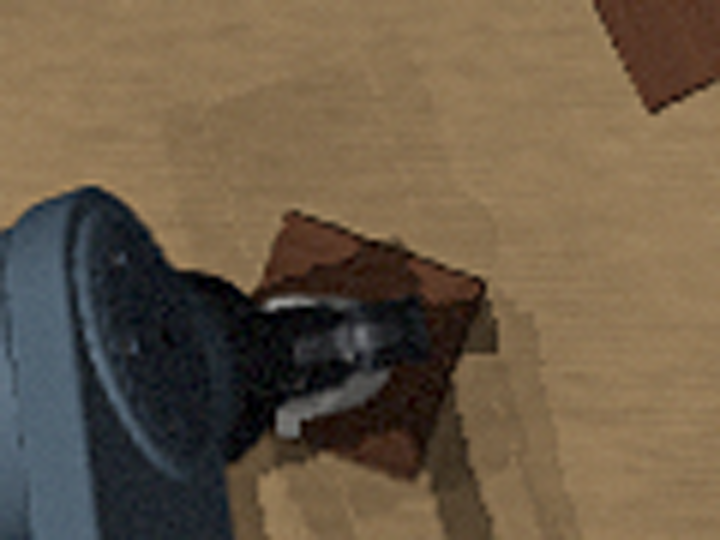

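Run:
```python
from h import *
from scipy.spatial.transform import Rotation as R
o=observe(); p=o["tcp_pos"]; r=R.from_euler('xyz',o["ee_rot"],degrees=True)
pts=[p+r.apply([0,s*.043,-.013]) for s in (-1,0,1)]+[p]
print((((proj(camera("scene"),pts)-[340,90]+.5)*6)-.5).round(0).tolist()); print((((proj(camera("top"),pts)-[150,180]+.5)*6)-.5).round(0).tolist())
print(p)
```

```text
[[436.0, 204.0], [365.0, 224.0], [293.0, 244.0], [362.0, 248.0]]
[[179.0, 377.0], [280.0, 356.0], [382.0, 335.0], [290.0, 355.0]]
[0.43938896 0.28021277 0.125202  ]
```

Emit:
play_rows --targets '[{"translation":[-0.5,-4,15],"yaw":-0.005},{"translation":[-0.5,-4,15],"yaw":-0.005},{"translation":[0,0,0],"yaw":0},{"translation":[0,0,0],"yaw":0}]'

```text
time: 4.45
tcp_pos: [0.4366, 0.289, 0.0929]
ee_rot: [179.5, -0.9, 13.8]
contact_force: [0.3, -0.7, 0.2]
opening: 0.0854
```

```bash
python3 go.py 0.4362 0.2876 0.038 13.7 4
```

```text
now [0.4366 0.289  0.0929] [179.46  -0.88  13.8 ] total [-0.7  1.3 54.9] 54.9 yaw rad 0.002 | per row [-0.2  0.3 13.7] 13.7 0.0004 t 4.45 j [ 21.  13. 106.  -1.  60.  97.]
```

Emit:
play_rows --targets '[{"translation":[0,0.3,13],"yaw":0},{"translation":[0,0.3,13],"yaw":0},{"translation":[0,0.3,13],"yaw":0},{"translation":[0,0.3,13],"yaw":0},{"translation":[0,0,0],"yaw":0},{"translation":[0,0,0],"yaw":0}]'

```text
time: 5.2
tcp_pos: [0.4377, 0.2871, 0.0367]
ee_rot: [179.5, -0.8, 13.8]
contact_force: [0.3, 0.2, 0.5]
opening: 0.0852
```

Emit:
play_rows --targets '[{"translation":[0,0,0],"yaw":0},{"translation":[0,0,0],"yaw":0},{"translation":[0,0,0],"yaw":0},{"translation":[0,0,0],"yaw":0},{"translation":[0,0,0],"yaw":0},{"translation":[0,0,0],"yaw":0}]' --jaw -1 --force 40

```text
time: 5.95
tcp_pos: [0.4384, 0.2877, 0.0378]
ee_rot: [179.5, -1.0, 13.8]
contact_force: [-0.2, 1.2, -0.7]
opening: 0.0518
```

Emit:
play_rows --targets '[{"translation":[0,0,-10],"yaw":0},{"translation":[0,0,-20],"yaw":0},{"translation":[0,0,-20],"yaw":0},{"translation":[0,0,-10],"yaw":0},{"translation":[0,0,0],"yaw":0}]'

```text
time: 6.58
tcp_pos: [0.4363, 0.2875, 0.1003]
ee_rot: [179.5, -0.8, 13.8]
contact_force: [0.9, 0.5, -2.5]
opening: 0.052
```

```bash
python3 go.py 0.4515 0.0272 0.09 13.7 8;python3 - <<'E'
from h import *
crop(camera("scene"),340,90,120,100,6,"pics/s5.png")
E
```

```text
now [0.4363 0.2875 0.1003] [179.46  -0.84  13.79] total [-47.1 256.5  10.3] 260.9 yaw rad 0.001 | per row [-5.9 32.1  1.3] 32.6 0.0002 t 6.58 j [ 21.  13. 106.  -1.  61.  97.]
```

View pics/s5.png

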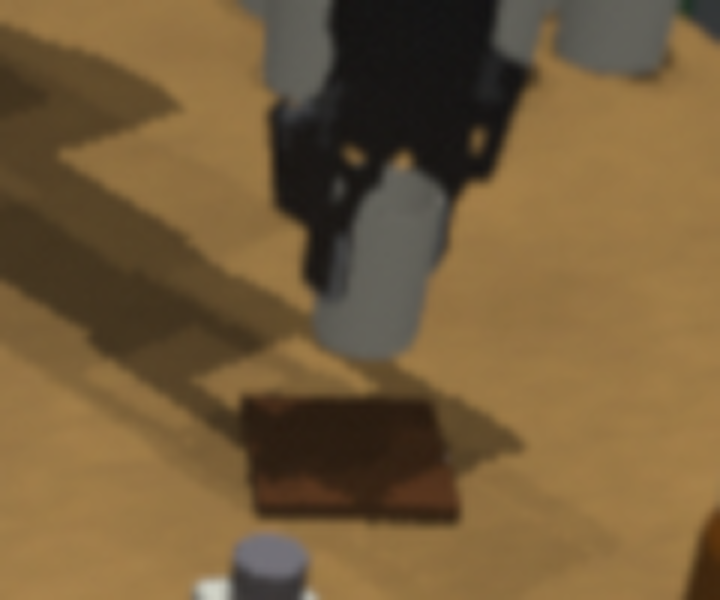

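Emit:
play_rows --targets '[{"translation":[-3,18,0],"yaw":0},{"translation":[-6,34,0],"yaw":0},{"translation":[-6,34,0],"yaw":0},{"translation":[-6,34,0],"yaw":0},{"translation":[-6,34,0],"yaw":0},{"translation":[-6,34,0],"yaw":0},{"translation":[-5,25,0],"yaw":0},{"translation":[-3,13,0],"yaw":0},{"translation":[0,0,0],"yaw":0},{"translation":[0,0,0],"yaw":0}]'

```text
time: 7.88
tcp_pos: [0.444, 0.0454, 0.095]
ee_rot: [179.5, -0.1, 13.7]
contact_force: [0.8, 0.6, -2.7]
opening: 0.0516
```

```bash
python3 go.py 0.4515 0.0272 0.031 13.7 5
```

```text
now [0.444  0.0454 0.095 ] [ 1.795e+02 -7.000e-02  1.371e+01] total [ 2.9 19.4 64. ] 67.0 yaw rad 0.0 | per row [ 0.6  3.9 12.8] 13.4 0.0 t 7.88 j [ -9.   4. 117.  -1.  59.  67.]
```

Emit:
play_rows --targets '[{"translation":[1,6,8],"yaw":0},{"translation":[1,6,12],"yaw":0},{"translation":[1,6,12],"yaw":0},{"translation":[0,0,12],"yaw":0},{"translation":[0,0,8],"yaw":0},{"translation":[0,0,0],"yaw":0},{"translation":[0,0,0],"yaw":0}]'

```text
time: 8.75
tcp_pos: [0.4509, 0.0291, 0.0382]
ee_rot: [179.6, 0.1, 13.9]
contact_force: [-0.4, 0.1, -2.7]
opening: 0.0518
```

```bash
python3 go.py 0.4515 0.0272 0.031 13.7 1
```

```text
now [0.4509 0.0291 0.0382] [1.7958e+02 5.0000e-02 1.3880e+01] total [0.1 1.9 7.2] 7.5 yaw rad 0.003 | per row [0.1 1.9 7.2] 7.5 0.0032 t 8.75 j [-11.  11. 117.  -1.  52.  65.]
```

Emit:
play_rows --targets '[{"translation":[0,0,3.5],"yaw":0},{"translation":[0,0,3.5],"yaw":0},{"translation":[0,0,1],"yaw":0},{"translation":[0,0,0],"yaw":0}]'

```text
time: 9.25
tcp_pos: [0.4517, 0.029, 0.0306]
ee_rot: [179.5, -0.1, 13.9]
contact_force: [0.3, -0.5, -2.2]
opening: 0.0517
```

Emit:
play_rows --targets '[{"translation":[0,0,1],"yaw":0},{"translation":[0,0,0],"yaw":0}]'

```text
time: 9.5
tcp_pos: [0.452, 0.029, 0.0301]
ee_rot: [179.5, -0.1, 13.9]
contact_force: [0.6, 1.0, -2.6]
opening: 0.0519
```

Emit:
play_rows --targets '[{"translation":[0,0,1.5],"yaw":0},{"translation":[0,0,0],"yaw":0}]'

```text
time: 9.75
tcp_pos: [0.4524, 0.029, 0.0303]
ee_rot: [179.5, -0.1, 13.9]
contact_force: [-0.4, 0.2, -2.5]
opening: 0.0516
```

Emit:
play_rows --targets '[{"translation":[0,0,2.5],"yaw":0},{"translation":[0,0,1],"yaw":0}]'

```text
time: 10.0
tcp_pos: [0.4529, 0.029, 0.03]
ee_rot: [179.5, -0.0, 14.0]
contact_force: [-7.2, 0.2, 11.3]
opening: 0.0516
```

Contact with the tray floor. Release and rise.

Emit:
play_rows --targets '[{"translation":[0,0,-1],"yaw":0},{"translation":[0,0,0],"yaw":0},{"translation":[0,0,0],"yaw":0},{"translation":[0,0,0],"yaw":0},{"translation":[0,0,0],"yaw":0}]' --jaw 1

```text
time: 10.62
tcp_pos: [0.4537, 0.0288, 0.031]
ee_rot: [179.5, -0.1, 14.0]
contact_force: [-0.3, 0.1, 0.0]
opening: 0.0851
```

Emit:
play_rows --targets '[{"translation":[0,0,-15],"yaw":0},{"translation":[0,0,-30],"yaw":0},{"translation":[0,0,-30],"yaw":0},{"translation":[0,0,-30],"yaw":0},{"translation":[0,0,0],"yaw":0}]'

```text
time: 11.25
tcp_pos: [0.4536, 0.0297, 0.1427]
ee_rot: [179.4, -0.2, 14.0]
contact_force: [0.1, -0.2, -0.0]
opening: 0.0853
```

```bash
python3 go.py 0.6338 0.1455 0.15 -1.4 6
python3 - <<'E'
from h import *
crop(camera("scene"),250,60,160,140,4,"pics/s6.png"); crop(camera("top"),210,130,180,150,4,"pics/t6.png")
E
```

```text
now [0.4536 0.0297 0.1427] [179.43  -0.21  13.97] total [191.8 -95.4  -7.3] 214.3 yaw rad 0.268 | per row [ 32.  -15.9  -1.2] 35.7 0.0447 t 11.25 j [-11.   0. 114.  -0.  65.  65.]
```

View pics/s6.png

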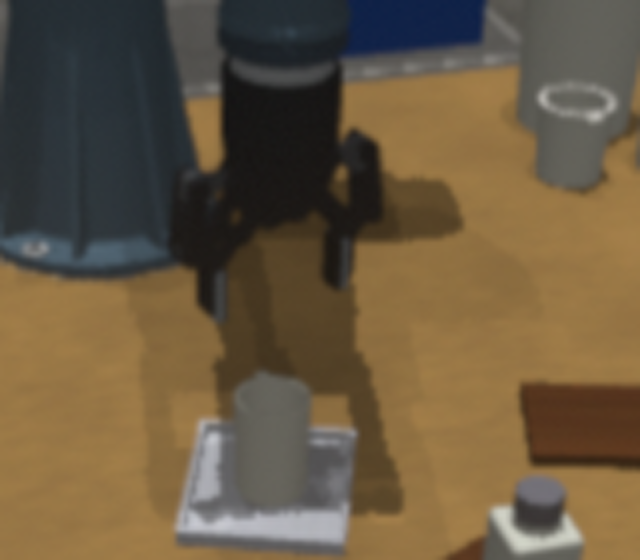

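View pics/t6.png

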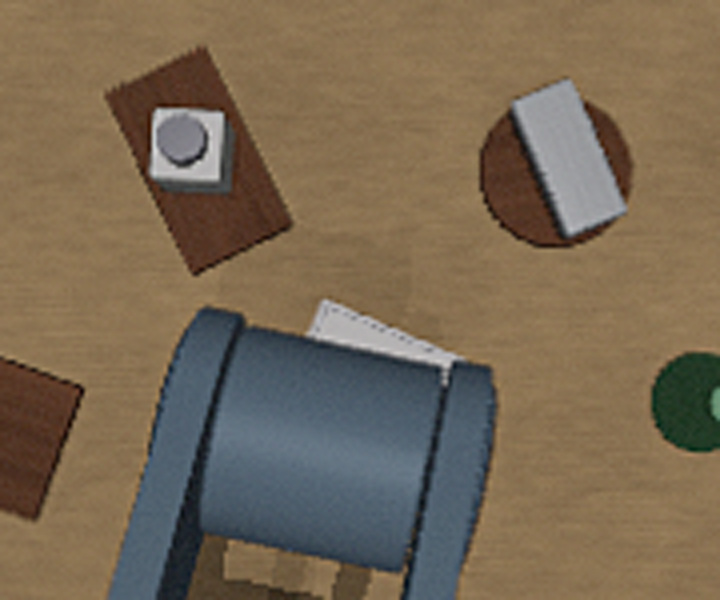

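Emit:
play_rows --targets '[{"translation":[16,-8,0],"yaw":0.03},{"translation":[35,-16,-2],"yaw":0.05},{"translation":[35,-17,-2],"yaw":0.05},{"translation":[35,-17,-2],"yaw":0.05},{"translation":[35,-18,-1],"yaw":0.05},{"translation":[22,-12,0],"yaw":0.04},{"translation":[10,-6,0],"yaw":0},{"translation":[0,0,0],"yaw":0},{"translation":[0,0,0],"yaw":0}]'

```text
time: 12.48
tcp_pos: [0.6227, 0.1482, 0.1322]
ee_rot: [179.5, 1.2, -2.0]
contact_force: [-0.4, -0.3, 0.2]
opening: 0.086
```

```bash
python3 go.py 0.6338 0.1455 0.09 -1.4 4
```

```text
now [0.6227 0.1482 0.1322] [179.47   1.23  -2.02] total [11.1  2.4 42.2] 43.7 yaw rad -0.011 | per row [ 2.8  0.6 10.5] 10.9 -0.0027 t 12.47 j [ 3. 25. 86. -0. 71. 95.]
```

Emit:
play_rows --targets '[{"translation":[5,1.3,10],"yaw":-0.006},{"translation":[5,1.3,14],"yaw":-0.006},{"translation":[1,0,12],"yaw":0},{"translation":[0,0,0],"yaw":0},{"translation":[0,0,0],"yaw":0}]'

```text
time: 13.1
tcp_pos: [0.6319, 0.1434, 0.0927]
ee_rot: [179.5, 1.4, -1.3]
contact_force: [0.5, -0.7, 0.3]
opening: 0.0852
```

```bash
python3 go.py 0.6338 0.1455 0.035 -1.4 4
python3 - <<'E'
from h import *
crop(camera("scene"),330,130,110,100,6,"pics/s7.png"); crop(camera("top"),210,120,120,100,6,"pics/t7.png")
E
```

```text
now [0.6319 0.1434 0.0927] [179.47   1.35  -1.34] total [ 1.9 -2.2 57.7] 57.8 yaw rad 0.001 | per row [ 0.5 -0.5 14.4] 14.4 0.0003 t 13.1 j [ 3. 29. 85. -0. 67. 94.]
```

View pics/s7.png

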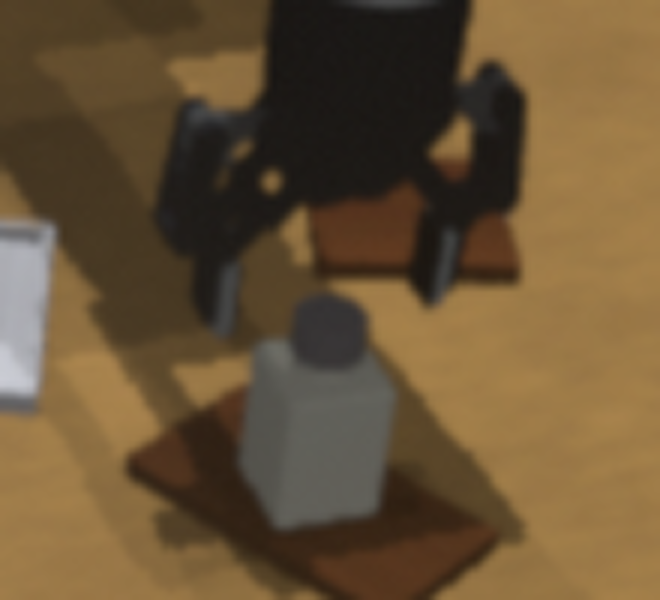

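View pics/t7.png

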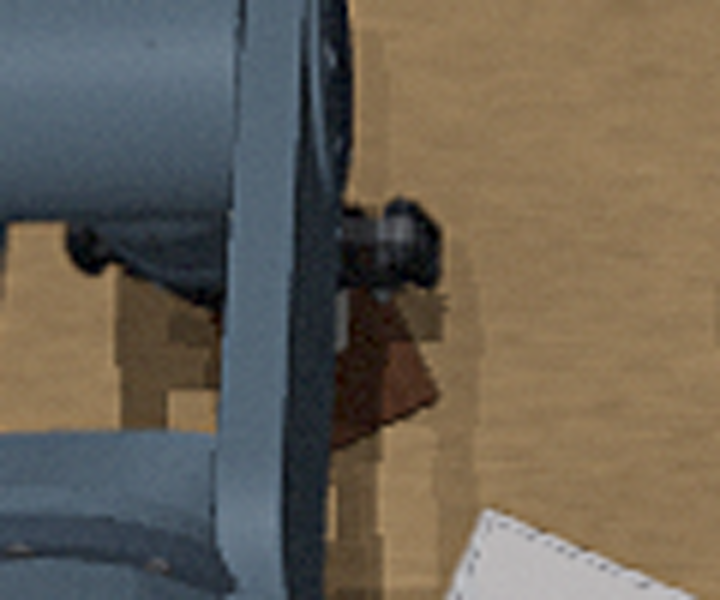

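Emit:
play_rows --targets '[{"translation":[1,-1,14],"yaw":0},{"translation":[1,-1,14],"yaw":0},{"translation":[1,0,14],"yaw":0},{"translation":[1,0,12],"yaw":0},{"translation":[0,0,0],"yaw":0},{"translation":[0,0,0],"yaw":0}]'

```text
time: 13.95
tcp_pos: [0.6345, 0.1452, 0.0345]
ee_rot: [179.5, 1.4, -1.3]
contact_force: [0.1, 0.1, 0.6]
opening: 0.0855
```

```bash
python3 go.py 0.6338 0.1455 0.035 -1.4 1
```

```text
now [0.6345 0.1452 0.0345] [179.47   1.38  -1.32] total [-0.7 -0.3 -0.5] 0.9 yaw rad 0.001 | per row [-0.7 -0.3 -0.5] 0.9 0.0014 t 13.95 j [ 3. 33. 86. -0. 62. 94.]
```

Emit:
play_rows --targets '[{"translation":[0,0,0],"yaw":0},{"translation":[0,0,0],"yaw":0},{"translation":[0,0,0],"yaw":0},{"translation":[0,0,0],"yaw":0},{"translation":[0,0,0],"yaw":0},{"translation":[0,0,0],"yaw":0}]' --jaw -1 --force 40

```text
time: 14.7
tcp_pos: [0.6354, 0.1453, 0.0358]
ee_rot: [179.5, 1.2, -1.3]
contact_force: [0.3, -0.7, -0.4]
opening: 0.0477
```

Emit:
play_rows --targets '[{"translation":[0,0,-8],"yaw":0},{"translation":[0,0,-20],"yaw":0},{"translation":[0,0,-20],"yaw":0},{"translation":[0,0,-12],"yaw":0},{"translation":[0,0,0],"yaw":0}]'

```text
time: 15.32
tcp_pos: [0.6372, 0.1458, 0.1012]
ee_rot: [179.5, 1.2, -1.3]
contact_force: [0.5, -0.5, -3.1]
opening: 0.0476
```

```bash
python3 go.py 0.4404 0.2843 0.1 -18.1 7;python3 - <<'E'
from h import *
crop(camera("scene"),330,110,110,120,5,"pics/s8.png")
E
```

```text
now [0.6372 0.1458 0.1012] [179.47   1.17  -1.31] total [-217.3 -103.4    1.2] 240.7 yaw rad 0.293 | per row [-31.  -14.8   0.2] 34.4 0.0419 t 15.32 j [ 3. 28. 84. -0. 68. 94.]
```

View pics/s8.png

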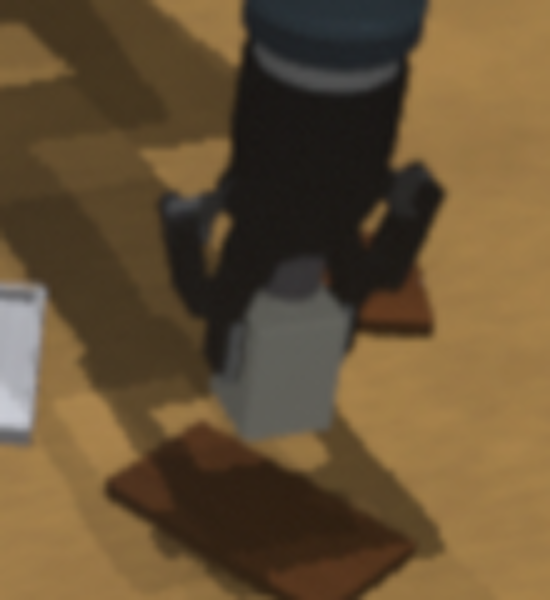

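Emit:
play_rows --targets '[{"translation":[-16,-8,0],"yaw":0.03},{"translation":[-34,-16,0],"yaw":0.05},{"translation":[-34,-16,0],"yaw":0.05},{"translation":[-34,-16,0],"yaw":0.05},{"translation":[-34,-16,0],"yaw":0.05},{"translation":[-32,-15,0],"yaw":0.05},{"translation":[-20,-10,0],"yaw":0.02},{"translation":[-10,-5,0],"yaw":0},{"translation":[0,0,0],"yaw":0},{"translation":[0,0,0],"yaw":0}]'

```text
time: 16.62
tcp_pos: [0.4348, 0.283, 0.0981]
ee_rot: [178.8, 1.4, -19.1]
contact_force: [-0.5, -0.2, -3.4]
opening: 0.0478
```

```bash
python3 go.py 0.4414 0.2843 0.05 -18.1 4
```

```text
now [0.4348 0.283  0.0981] [178.82   1.41 -19.14] total [ 5.8 -3.3 48.1] 48.6 yaw rad -0.018 | per row [ 1.5 -0.8 12. ] 12.2 -0.0045 t 16.62 j [ 20.  14. 105.  -0.  63. 129.]
```

Emit:
play_rows --targets '[{"translation":[2,-1,11],"yaw":-0.009},{"translation":[2,-1,14],"yaw":-0.009},{"translation":[2,-1,12],"yaw":0},{"translation":[0,0,8],"yaw":0},{"translation":[0,0,0],"yaw":0},{"translation":[0,0,0],"yaw":0}]'

```text
time: 17.38
tcp_pos: [0.4415, 0.2816, 0.0484]
ee_rot: [178.8, 1.5, -18.2]
contact_force: [-0.3, 0.1, -2.9]
opening: 0.0478
```

```bash
python3 go.py 0.4414 0.2843 0.0355 -18.1 3;python3 - <<'E'
from ov import *
o=[("square",B["square"],0),("bottle",(.4404,.2843,161.9),.012+.013)]
draw(camera("scene"),o,340,90,120,100,6,"pics/s9.png"); draw(camera("top"),o,150,180,120,90,6,"pics/t9.png")
E
```

```text
now [0.4415 0.2816 0.0484] [178.77   1.51 -18.19] total [-0.9 -2.5 12.9] 13.2 yaw rad -0.002 | per row [-0.3 -0.8  4.3] 4.4 -0.0005 t 17.38 j [ 20.  19. 105.  -0.  58. 128.]
```

View pics/s9.png

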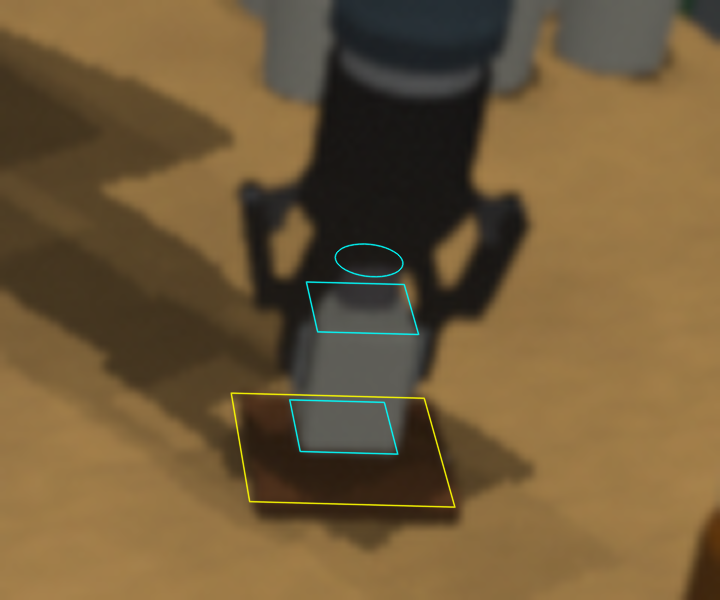

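View pics/t9.png

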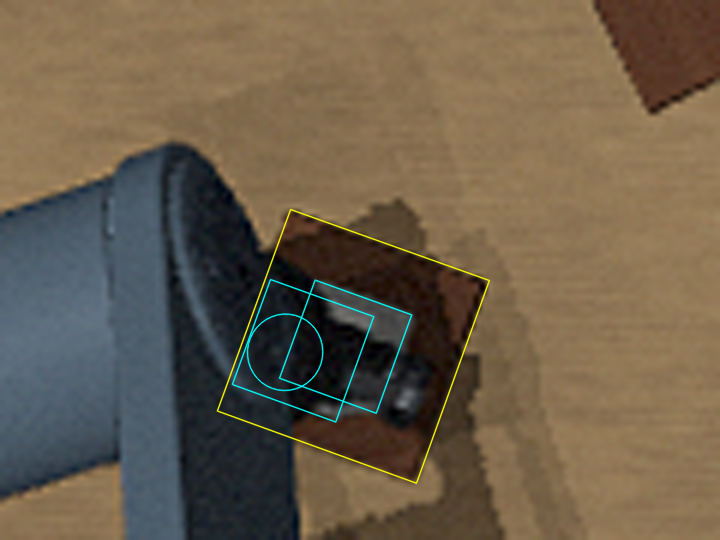

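Emit:
play_rows --targets '[{"translation":[0,-1.5,5],"yaw":0},{"translation":[0,-1.5,5],"yaw":0},{"translation":[0,0,3],"yaw":0},{"translation":[0,0,1],"yaw":0}]'

```text
time: 17.98
tcp_pos: [0.4429, 0.285, 0.0359]
ee_rot: [178.8, 1.4, -18.2]
contact_force: [-7.4, -4.3, 17.2]
opening: 0.0475
```

Emit:
play_rows --targets '[{"translation":[0,0,-1.5],"yaw":0},{"translation":[0,0,0],"yaw":0}]'

```text
time: 18.23
tcp_pos: [0.4432, 0.2852, 0.0376]
ee_rot: [178.9, 1.4, -18.1]
contact_force: [0.2, 0.4, -3.4]
opening: 0.0476
```

Emit:
play_rows --targets '[{"translation":[0,0,0],"yaw":0},{"translation":[0,0,0],"yaw":0},{"translation":[0,0,0],"yaw":0},{"translation":[0,0,0],"yaw":0}]' --jaw 1

```text
time: 18.73
tcp_pos: [0.4439, 0.2854, 0.038]
ee_rot: [178.9, 1.3, -18.1]
contact_force: [0.6, -0.3, -0.2]
opening: 0.0855
```

Emit:
play_rows --targets '[{"translation":[0,0,-15],"yaw":0},{"translation":[0,0,-35],"yaw":0},{"translation":[0,0,-35],"yaw":0},{"translation":[0,0,-35],"yaw":0},{"translation":[0,0,-10],"yaw":0},{"translation":[0,0,0],"yaw":0}]'

```text
time: 19.48
tcp_pos: [0.4478, 0.287, 0.1755]
ee_rot: [179.0, 1.2, -18.1]
contact_force: [-0.7, -0.3, -0.7]
opening: 0.0855
```

```bash
python3 go.py 0.6366 -0.1112 0.14 24 11;python3 - <<'E'
from h import *
crop(camera("scene"),340,90,120,100,6,"pics/s10.png")
E
```

```text
now [0.4478 0.287  0.1755] [178.98   1.22 -18.14] total [168.2 407.3  35.5] 442.1 yaw rad -0.736 | per row [15.3 37.   3.2] 40.2 -0.0669 t 19.48 j [ 20.   9. 100.  -0.  72. 128.]
```

View pics/s10.png

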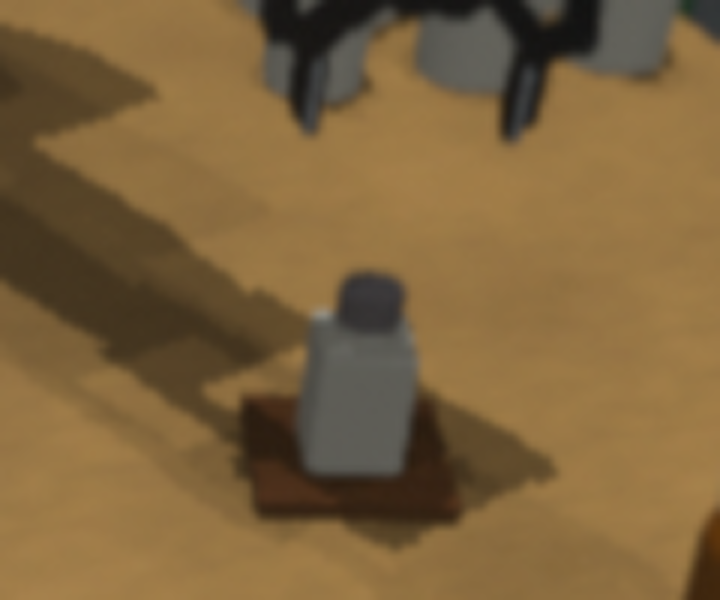

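Emit:
play_rows --targets '[{"translation":[8,18,0],"yaw":-0.06},{"translation":[15,38,2],"yaw":-0.07},{"translation":[15,38,3],"yaw":-0.07},{"translation":[15,38,3],"yaw":-0.07},{"translation":[15,38,3],"yaw":-0.07},{"translation":[15,38,3],"yaw":-0.07},{"translation":[15,38,3],"yaw":-0.07},{"translation":[15,38,3],"yaw":-0.07},{"translation":[15,38,3],"yaw":-0.07},{"translation":[15,38,3],"yaw":-0.06},{"translation":[15,30,2],"yaw":-0.06},{"translation":[8,15,0],"yaw":0}]'

```text
time: 21.02
tcp_pos: [0.6227, -0.1068, 0.1189]
ee_rot: [-178.7, 3.4, 25.9]
contact_force: [-0.5, 0.0, -0.5]
opening: 0.0855
```

Emit:
play_rows --targets '[{"translation":[0,0,0],"yaw":0},{"translation":[0,0,0],"yaw":0}]'

```text
time: 21.28
tcp_pos: [0.6207, -0.1066, 0.1151]
ee_rot: [-178.5, 3.6, 25.8]
contact_force: [0.2, 0.1, 0.3]
opening: 0.0854
```

```bash
python3 go.py 0.6366 -0.1112 0.09 24 4;python3 - <<'E'
from ov import *
c=camera("top");crop(c,150,120,260,160,3,"pics/t11.png")
E
```

```text
now [ 0.6207 -0.1066  0.1151] [-178.5     3.59   25.8 ] total [12.5 10.8 25.1] 30.1 yaw rad 0.031 | per row [3.1 2.7 6.3] 7.5 0.0079 t 21.27 j [-20.  26.  86.  -2.  72.  45.]
```

View pics/t11.png

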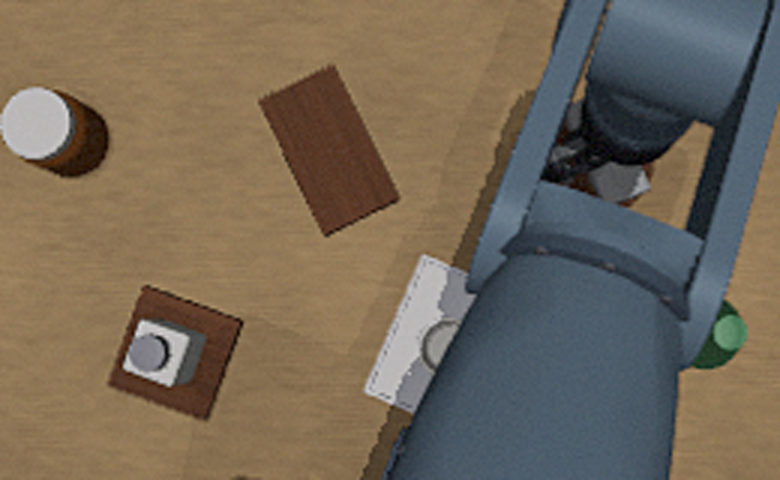

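Emit:
play_rows --targets '[{"translation":[-15,0,-10],"yaw":0},{"translation":[-30,0,0],"yaw":0},{"translation":[-30,0,0],"yaw":0},{"translation":[-30,0,0],"yaw":0},{"translation":[-30,0,0],"yaw":0},{"translation":[-15,0,0],"yaw":0},{"translation":[0,0,0],"yaw":0}]'

```text
time: 22.2
tcp_pos: [0.4786, -0.1718, 0.1406]
ee_rot: [-178.8, 3.5, 26.0]
contact_force: [0.1, -0.1, 0.1]
opening: 0.0852
```

Emit:
play_rows --targets '[{"translation":[0,0,0],"yaw":-0.1},{"translation":[0,0,0],"yaw":-0.1},{"translation":[0,0,0],"yaw":-0.1},{"translation":[0,0,0],"yaw":-0.1},{"translation":[0,0,0],"yaw":0}]'

```text
time: 22.82
tcp_pos: [0.4824, -0.1701, 0.1422]
ee_rot: [-177.7, 2.5, 49.7]
contact_force: [-0.3, -0.3, -0.3]
opening: 0.0856
```

Emit:
play_rows --targets '[{"translation":[0,0,0],"yaw":0.1},{"translation":[0,0,0],"yaw":0.1},{"translation":[0,0,0],"yaw":0.1},{"translation":[0,0,0],"yaw":0.1},{"translation":[0,0,0],"yaw":0}]'

```text
time: 23.45
tcp_pos: [0.4848, -0.1687, 0.1427]
ee_rot: [-179.0, 3.2, 25.6]
contact_force: [-0.2, -0.9, -0.2]
opening: 0.085
```

Emit:
play_rows --targets '[{"translation":[8,-18,0],"yaw":0},{"translation":[17,-36,0],"yaw":0},{"translation":[17,-36,0],"yaw":0},{"translation":[17,-36,0],"yaw":0},{"translation":[17,-36,0],"yaw":0},{"translation":[17,-36,0],"yaw":0},{"translation":[8,-18,0],"yaw":0},{"translation":[0,0,0],"yaw":0}]'

```text
time: 24.45
tcp_pos: [0.4793, 0.0855, 0.1411]
ee_rot: [-178.9, 3.1, 26.2]
contact_force: [-0.0, -0.4, -1.1]
opening: 0.0857
```

Emit:
play_rows --targets '[{"translation":[-50,0,0],"yaw":0},{"translation":[-50,0,0],"yaw":0},{"translation":[0,0,0],"yaw":0},{"translation":[0,0,0],"yaw":0}]'

```text
time: 24.95
tcp_pos: [0.3871, 0.0405, 0.1459]
ee_rot: [-178.9, 3.1, 26.3]
contact_force: [0.4, 0.3, 0.1]
opening: 0.0855
```

Emit:
play_rows --targets '[{"translation":[15,0,0],"yaw":0},{"translation":[15,0,0],"yaw":0},{"translation":[15,0,0],"yaw":0},{"translation":[15,0,0],"yaw":0},{"translation":[15,0,0],"yaw":0},{"translation":[15,0,0],"yaw":0},{"translation":[0,0,0],"yaw":0},{"translation":[0,0,0],"yaw":0}]'

```text
time: 25.95
tcp_pos: [0.4796, 0.0864, 0.1389]
ee_rot: [-178.9, 3.1, 26.6]
contact_force: [0.1, 0.3, -0.0]
opening: 0.0855
```

```bash
cat > go.py <<'E'
import sys
from h import *
from scipy.spatial.transform import Rotation as Ro
o=observe(); p=o["tcp_pos"]; y=o["ee_rot"][2]
x,yy,z,yw=map(float,sys.argv[1:5]); n=int(sys.argv[5])
d=np.array([x,yy,z])-p; dy=(yw-y+180)%360-180
r=Ro.from_euler('xyz',o["ee_rot"]+[0,0,dy/2],degrees=True)
t=r.inv().apply(d)*1000
print("now",p.round(4),o["ee_rot"].round(2),"total",t.round(1),"yaw",-np.radians(dy).round(3),"| per row",(t/n).round(1),(-np.radians(dy)/n).round(4), "t",round(o["time"],2),"j",o["joints"].round(0))
E
python3 go.py 0.6366 -0.1112 0.09 24 9
```

```text
now [0.4796 0.0864 0.1389] [-178.86    3.07   26.59] total [ 60.1 246.6  40.8] yaw 0.045 | per row [ 6.7 27.4  4.5] 0.005 t 25.95 j [ -3.   8. 107.  -1.  69.  60.]
```

Emit:
play_rows --targets '[{"translation":[4,14,2],"yaw":0.005},{"translation":[6,27,4],"yaw":0.005},{"translation":[6,27,4],"yaw":0.005},{"translation":[6,27,4],"yaw":0.005},{"translation":[6,27,4],"yaw":0.005},{"translation":[6,27,4],"yaw":0.005},{"translation":[6,27,4],"yaw":0.005},{"translation":[6,27,4],"yaw":0.005},{"translation":[6,24,4],"yaw":0.005},{"translation":[4,14,2],"yaw":0},{"translation":[0,0,0],"yaw":0},{"translation":[0,0,0],"yaw":0}]'

```text
time: 27.45
tcp_pos: [0.6359, -0.1241, 0.093]
ee_rot: [-179.1, 3.1, 23.5]
contact_force: [-0.4, -0.0, -0.0]
opening: 0.0853
```

```bash
python3 go.py 0.6366 -0.1112 0.06 24 3
```

```text
now [ 0.6359 -0.1241  0.093 ] [-179.14    3.1    23.53] total [  7.6 -11.1  32.8] yaw -0.008 | per row [ 2.5 -3.7 10.9] -0.0027 t 27.45 j [-21.  30.  84.  -2.  69.  46.]
```

Emit:
play_rows --targets '[{"translation":[3,-5,10],"yaw":-0.004},{"translation":[3,-5,12],"yaw":-0.004},{"translation":[1,-1,10],"yaw":0},{"translation":[0,0,0],"yaw":0},{"translation":[0,0,0],"yaw":0}]'

```text
time: 28.08
tcp_pos: [0.6349, -0.1077, 0.0582]
ee_rot: [-179.0, 3.2, 24.2]
contact_force: [0.5, -0.2, 0.4]
opening: 0.0856
```

```bash
python3 go.py 0.6366 -0.1112 0.015 24 3
python3 - <<'E'
from h import *
crop(camera("scene"),240,150,110,100,6,"pics/s12.png")
E
```

```text
now [ 0.6349 -0.1077  0.0582] [-179.03    3.16   24.2 ] total [ 2.6  4.6 43. ] yaw 0.004 | per row [ 0.9  1.5 14.3] 0.0012 t 28.07 j [-19.  32.  85.  -2.  66.  47.]
```

View pics/s12.png

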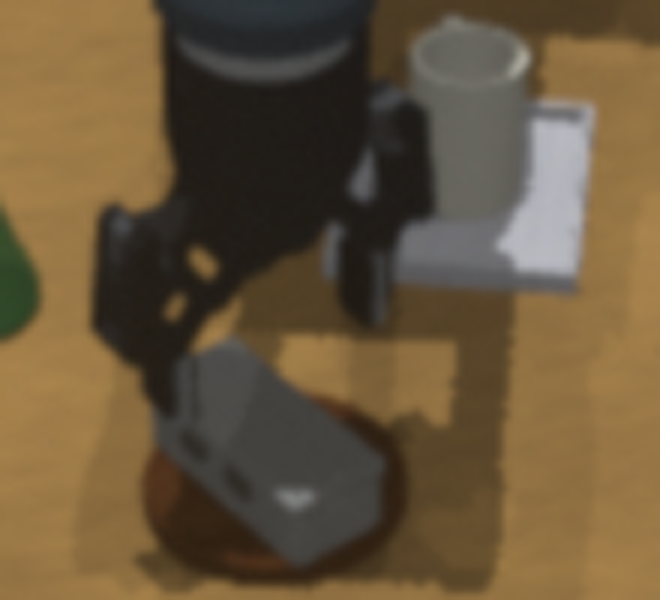

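Emit:
play_rows --targets '[{"translation":[2,3,3],"yaw":0.004},{"translation":[2,2.5,8],"yaw":0},{"translation":[0,0,10],"yaw":0},{"translation":[0,0,10],"yaw":0},{"translation":[0,0,8],"yaw":0},{"translation":[0,0,0],"yaw":0},{"translation":[0,0,0],"yaw":0}]'

```text
time: 29.0
tcp_pos: [0.6387, -0.1123, 0.016]
ee_rot: [-179.0, 3.2, 23.9]
contact_force: [-0.3, 0.3, 1.0]
opening: 0.0852
```

```bash
python3 go.py 0.6366 -0.1112 0.016 24 1
```

```text
now [ 0.6387 -0.1123  0.016 ] [-179.04    3.17   23.9 ] total [-1.4 -1.9  0.1] yaw -0.002 | per row [-1.4 -1.9  0.1] -0.0017 t 29.0 j [-20.  36.  85.  -2.  62.  47.]
```

Emit:
play_rows --targets '[{"translation":[-1,-2,0],"yaw":0},{"translation":[0,0,0],"yaw":0},{"translation":[0,0,0],"yaw":0},{"translation":[0,0,0],"yaw":0},{"translation":[0,0,0],"yaw":0},{"translation":[0,0,0],"yaw":0},{"translation":[0,0,0],"yaw":0}]' --jaw -1 --force 50

```text
time: 29.88
tcp_pos: [0.6376, -0.1109, 0.0172]
ee_rot: [-179.1, 3.1, 23.9]
contact_force: [0.1, -1.3, -1.4]
opening: 0.0458
```

Emit:
play_rows --targets '[{"translation":[0,0,-6],"yaw":0},{"translation":[0,0,-12],"yaw":0},{"translation":[0,0,-15],"yaw":0},{"translation":[0,0,-15],"yaw":0},{"translation":[0,0,-6],"yaw":0},{"translation":[0,0,0],"yaw":0}]'

```text
time: 30.62
tcp_pos: [0.6408, -0.1103, 0.0754]
ee_rot: [-179.1, 3.1, 23.9]
contact_force: [-0.1, 0.3, -2.3]
opening: 0.0453
```

```bash
python3 go.py 0.636 0.1464 0.07 27.8 12
python3 - <<'E'
from h import *
crop(camera("scene"),240,150,110,100,6,"pics/s13.png")
E
```

```text
now [ 0.6408 -0.1103  0.0754] [-179.12    3.07   23.91] total [ 107.8 -233.1    3.3] yaw -0.068 | per row [  9.  -19.4   0.3] -0.0057 t 30.62 j [-19.  31.  84.  -2.  68.  47.]
```

View pics/s13.png

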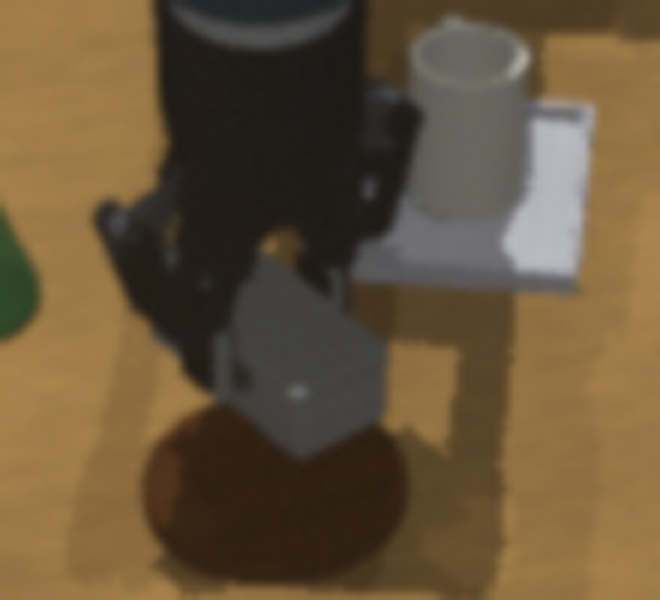

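Emit:
play_rows --targets '[{"translation":[4,-10,0],"yaw":-0.006},{"translation":[9,-20,0],"yaw":-0.006},{"translation":[9,-20,0],"yaw":-0.006},{"translation":[9,-20,0],"yaw":-0.006},{"translation":[9,-20,0],"yaw":-0.006},{"translation":[9,-20,0],"yaw":-0.006},{"translation":[9,-20,0],"yaw":-0.006},{"translation":[9,-20,0],"yaw":-0.006},{"translation":[9,-20,0],"yaw":-0.006},{"translation":[9,-20,0],"yaw":-0.006},{"translation":[9,-20,0],"yaw":-0.006},{"translation":[5,-12,0],"yaw":0}]'

```text
time: 32.17
tcp_pos: [0.6301, 0.1518, 0.072]
ee_rot: [-178.7, 3.1, 28.1]
contact_force: [0.2, -1.0, -2.8]
opening: 0.0454
```

Emit:
play_rows --targets '[{"translation":[0,0,0],"yaw":0},{"translation":[0,0,0],"yaw":0}]'

```text
time: 32.42
tcp_pos: [0.63, 0.1525, 0.0719]
ee_rot: [-178.7, 3.1, 28.1]
contact_force: [0.9, -0.2, -1.6]
opening: 0.0454
```

```bash
python3 go.py 0.6356 0.1468 0.04 27.8 3
```

```text
now [0.63   0.1525 0.0719] [-178.73    3.15   28.14] total [ 4.   8.4 31.5] yaw 0.006 | per row [ 1.3  2.8 10.5] 0.002 t 32.42 j [ 3. 31. 84. -0. 68. 65.]
```

Emit:
play_rows --targets '[{"translation":[1.5,3,8],"yaw":0.003},{"translation":[1.5,3,10],"yaw":0.003},{"translation":[1,2,10],"yaw":0},{"translation":[0,0,4],"yaw":0},{"translation":[0,0,0],"yaw":0},{"translation":[0,0,0],"yaw":0}]'

```text
time: 33.17
tcp_pos: [0.6356, 0.144, 0.0361]
ee_rot: [-178.7, 3.3, 27.6]
contact_force: [-0.6, 0.5, -2.2]
opening: 0.0451
```

```bash
python3 go.py 0.6356 0.1468 0.0172 27.8 1;python3 - <<'E'
from ov import *
o=[("long",B["long"],0),("case",(.6346,.1464,27.8),.012+.020)]
draw(camera("scene"),o,330,130,110,100,6,"pics/s14.png"); draw(camera("top"),o,220,120,100,90,6,"pics/t14.png")
E
```

```text
now [0.6356 0.144  0.0361] [-178.73    3.26   27.57] total [ 2.4 -2.  18.8] yaw -0.004 | per row [ 2.4 -2.  18.8] -0.0039 t 33.17 j [ 2. 35. 84. -0. 65. 65.]
```

View pics/s14.png

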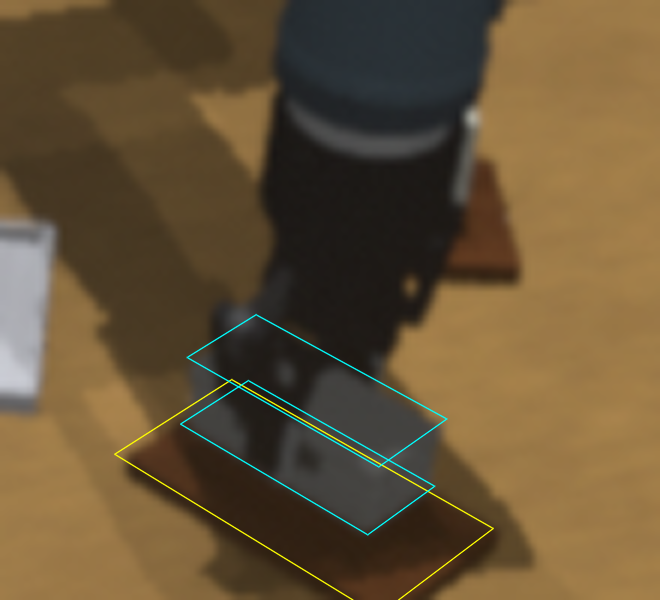

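View pics/t14.png

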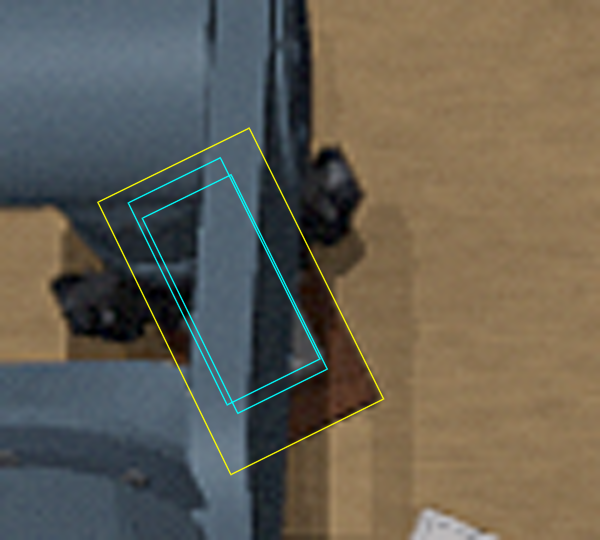

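Emit:
play_rows --targets '[{"translation":[1.5,-1.5,6],"yaw":-0.004},{"translation":[1,-1,6],"yaw":0},{"translation":[0,0,4],"yaw":0},{"translation":[0,0,2],"yaw":0},{"translation":[0,0,0],"yaw":0}]'

```text
time: 33.9
tcp_pos: [0.6359, 0.148, 0.0174]
ee_rot: [-178.7, 3.2, 27.9]
contact_force: [0.6, 0.1, -2.4]
opening: 0.0449
```

```bash
python3 go.py 0.6356 0.1468 0.0172 27.8 1
```

```text
now [0.6359 0.148  0.0174] [-178.75    3.19   27.85] total [-0.8  0.9  0.3] yaw 0.001 | per row [-0.8  0.9  0.3] 0.001 t 33.9 j [ 3. 36. 84. -0. 63. 65.]
```

Emit:
play_rows --targets '[{"translation":[-0.5,0.8,2],"yaw":0},{"translation":[0,0,1],"yaw":0}]'

```text
time: 34.15
tcp_pos: [0.6361, 0.148, 0.0174]
ee_rot: [-178.7, 3.1, 27.9]
contact_force: [-3.1, -1.7, 1.0]
opening: 0.0453
```

Light contact; release and rise.

Emit:
play_rows --targets '[{"translation":[0,0,0],"yaw":0},{"translation":[0,0,0],"yaw":0},{"translation":[0,0,0],"yaw":0},{"translation":[0,0,0],"yaw":0},{"translation":[0,0,0],"yaw":0}]' --jaw 1

```text
time: 34.78
tcp_pos: [0.6375, 0.1477, 0.0182]
ee_rot: [-178.8, 3.0, 27.8]
contact_force: [0.3, -0.0, 0.5]
opening: 0.0855
```

Emit:
play_rows --targets '[{"translation":[0,0,-10],"yaw":0},{"translation":[0,0,-20],"yaw":0},{"translation":[0,0,-25],"yaw":0},{"translation":[0,0,-25],"yaw":0},{"translation":[0,0,-25],"yaw":0},{"translation":[0,0,-10],"yaw":0},{"translation":[0,0,0],"yaw":0}]'

```text
time: 35.65
tcp_pos: [0.6462, 0.1486, 0.1446]
ee_rot: [-178.9, 2.6, 27.8]
contact_force: [0.1, -0.3, -1.0]
opening: 0.0854
```

```bash
python3 go.py 0.453 0.029 0.13 24 10;python3 - <<'E'
from ov import *
o=[("long",B["long"],0),("tray",B["tray"],0),("pot",(.453,.029,0),.004)]
draw(camera("scene"),o,250,100,190,130,4,"pics/s15.png")
draw(camera("top"),o,210,120,130,110,5,"pics/t15.png")
E
```

```text
now [0.6462 0.1486 0.1446] [-178.94    2.63   27.85] total [-225.1   23.6   24.5] yaw 0.067 | per row [-22.5   2.4   2.5] 0.0067 t 35.65 j [ 3. 28. 80. -0. 75. 65.]
```

View pics/s15.png

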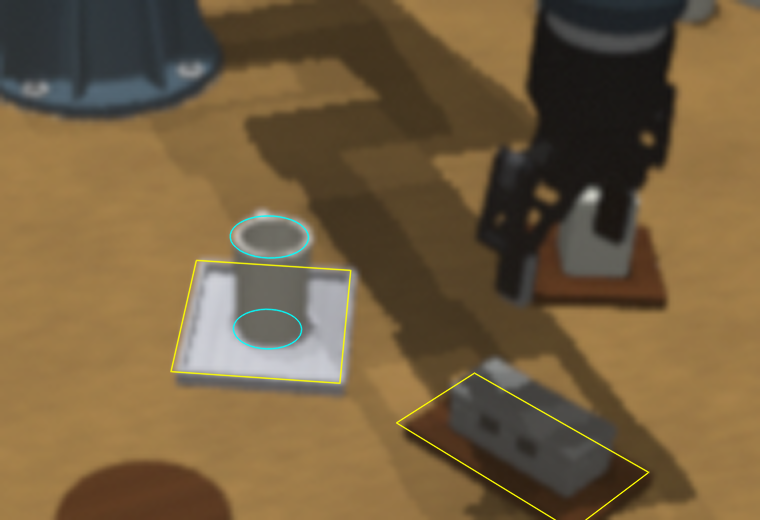

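View pics/t15.png

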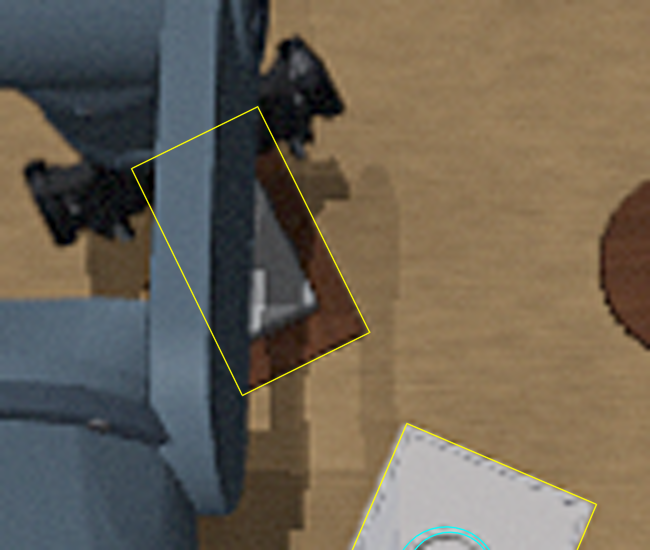

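Emit:
play_rows --targets '[{"translation":[-12,1,0],"yaw":0.006},{"translation":[-23,2,2],"yaw":0.006},{"translation":[-23,2,2],"yaw":0.006},{"translation":[-23,3,2],"yaw":0.006},{"translation":[-23,3,2],"yaw":0.006},{"translation":[-23,3,2],"yaw":0.006},{"translation":[-23,3,2],"yaw":0.006},{"translation":[-23,3,2],"yaw":0.006},{"translation":[-23,3,2],"yaw":0.006},{"translation":[-16,2,0],"yaw":0.006},{"translation":[-8,0,0],"yaw":0},{"translation":[0,0,0],"yaw":0}]'

```text
time: 37.25
tcp_pos: [0.436, 0.0239, 0.1259]
ee_rot: [-178.4, 4.2, 24.1]
contact_force: [-0.4, 0.2, -0.3]
opening: 0.0856
```

```bash
python3 go.py 0.453 0.029 0.1 24 3;python3 - <<'E'
from ov import *
o=[("long",B["long"],0),("case",(.6346,.1464,27.8),.012),("square",B["square"],0),("bottle",(.4404,.2843,161.9),.012)]
draw(camera("top"),o,170,120,160,160,5,"pics/t16.png")
E
```

```text
now [0.436  0.0239 0.1259] [-178.41    4.16   24.12] total [19.4  3.  24.5] yaw 0.002 | per row [6.5 1.  8.2] 0.0007 t 37.25 j [-12.   3. 113.  -1.  68.  55.]
```

View pics/t16.png

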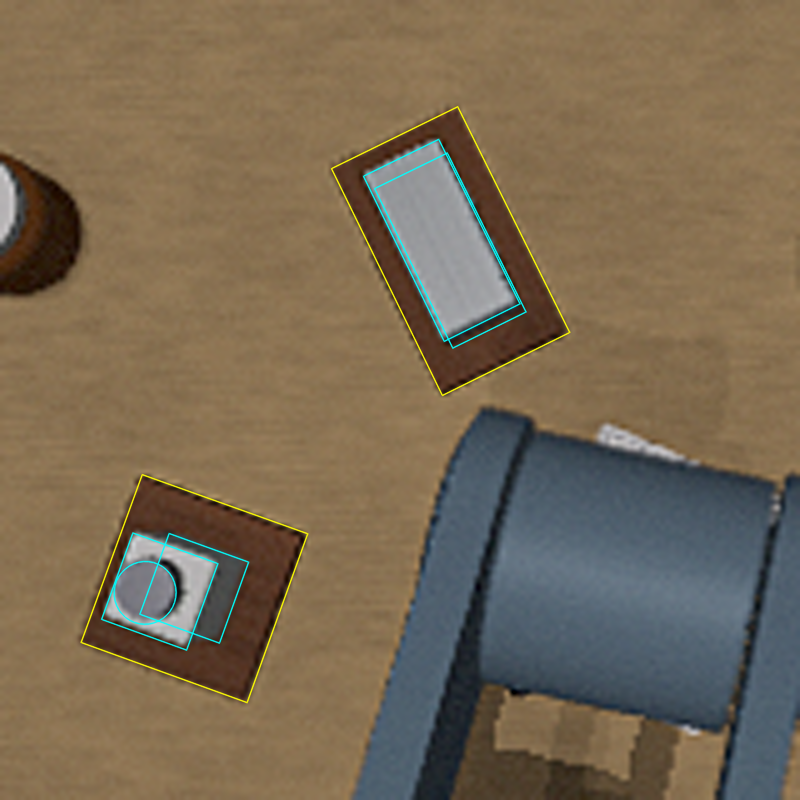

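Emit:
play_rows --targets '[{"translation":[7,1,7],"yaw":0},{"translation":[7,1,8],"yaw":0},{"translation":[4,1,8],"yaw":0},{"translation":[0,0,0],"yaw":0},{"translation":[0,0,0],"yaw":0}]'

```text
time: 37.92
tcp_pos: [0.4543, 0.0297, 0.0989]
ee_rot: [-178.4, 4.2, 24.2]
contact_force: [-0.1, 0.4, 0.1]
opening: 0.0856
```

```bash
python3 go.py 0.452 0.029 0.032 24 5;python3 - <<'E'
from h import *
crop(camera("scene"),260,90,110,110,6,"pics/s17.png")
E
```

```text
now [0.4543 0.0297 0.0989] [-178.37    4.18   24.23] total [ 2.6  1.6 66.9] yaw 0.004 | per row [ 0.5  0.3 13.4] 0.0008 t 37.92 j [-11.   8. 112.  -1.  65.  56.]
```

View pics/s17.png

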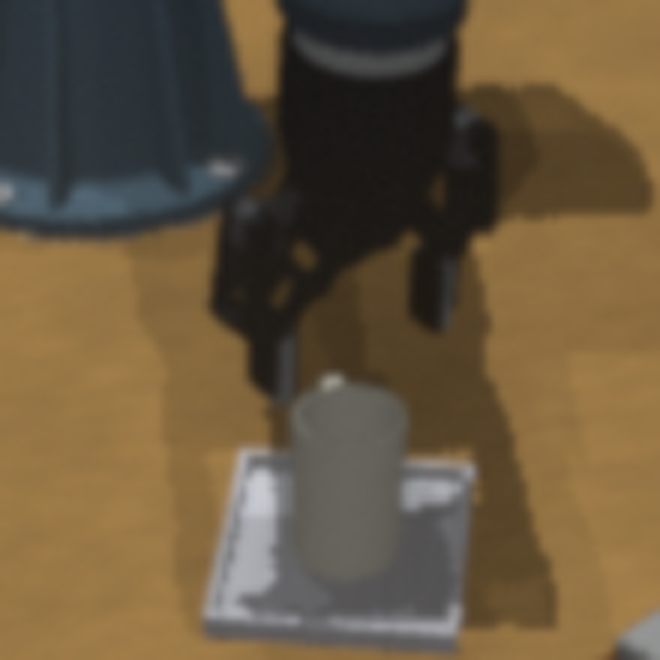

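Emit:
play_rows --targets '[{"translation":[1,0.5,12],"yaw":0},{"translation":[1,0.5,15],"yaw":0},{"translation":[0.5,0.5,15],"yaw":0},{"translation":[0,0,15],"yaw":0},{"translation":[0,0,8],"yaw":0},{"translation":[0,0,0],"yaw":0},{"translation":[0,0,0],"yaw":0}]'

```text
time: 38.85
tcp_pos: [0.451, 0.0289, 0.0288]
ee_rot: [-178.3, 4.2, 24.2]
contact_force: [0.4, 0.2, -0.7]
opening: 0.0853
```

```bash
python3 go.py 0.452 0.029 0.032 24 1
```

```text
now [0.451  0.0289 0.0288] [-178.33    4.24   24.2 ] total [ 0.7  0.2 -3.2] yaw 0.003 | per row [ 0.7  0.2 -3.2] 0.0034 t 38.85 j [-11.  15. 114.  -1.  56.  56.]
```

Emit:
play_rows --targets '[{"translation":[0,0,-2],"yaw":0},{"translation":[0,0,0],"yaw":0},{"translation":[0,0,0],"yaw":0},{"translation":[0,0,0],"yaw":0},{"translation":[0,0,0],"yaw":0},{"translation":[0,0,0],"yaw":0},{"translation":[0,0,0],"yaw":0}]' --jaw -1 --force 40

```text
time: 39.72
tcp_pos: [0.4523, 0.0289, 0.0322]
ee_rot: [-178.4, 4.1, 24.2]
contact_force: [-0.3, -0.4, -0.5]
opening: 0.053
```

Emit:
play_rows --targets '[{"translation":[0,0,-8],"yaw":0},{"translation":[0,0,-15],"yaw":0},{"translation":[0,0,-20],"yaw":0},{"translation":[0,0,-15],"yaw":0},{"translation":[0,0,-6],"yaw":0},{"translation":[0,0,0],"yaw":0}]'

```text
time: 40.48
tcp_pos: [0.4576, 0.0291, 0.1008]
ee_rot: [-178.5, 4.1, 24.2]
contact_force: [-1.4, 1.0, -1.5]
opening: 0.0525
```

```bash
python3 go.py 0.6325 -0.1074 0.09 24 11;python3 - <<'E'
from h import *
crop(camera("scene"),260,90,110,110,6,"pics/s18.png")
E
```

```text
now [0.4576 0.0291 0.1008] [-178.45    4.06   24.2 ] total [104.4 196.1  -1.9] yaw 0.003 | per row [ 9.5 17.8 -0.2] 0.0003 t 40.48 j [-10.   8. 111.  -1.  65.  56.]
```

View pics/s18.png

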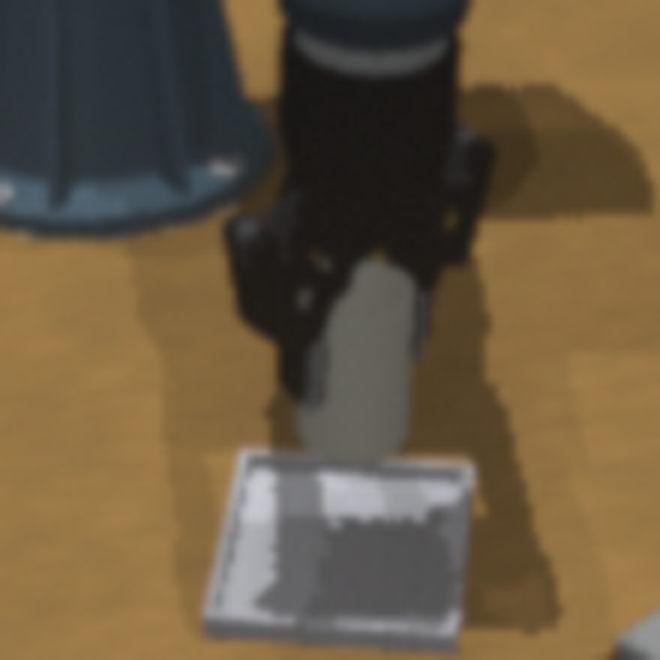

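Emit:
play_rows --targets '[{"translation":[5,9,0],"yaw":0},{"translation":[10,18,0],"yaw":0},{"translation":[10,18,0],"yaw":0},{"translation":[10,18,0],"yaw":0},{"translation":[10,18,0],"yaw":0},{"translation":[10,18,0],"yaw":0},{"translation":[10,18,0],"yaw":0},{"translation":[10,18,0],"yaw":0},{"translation":[10,18,0],"yaw":0},{"translation":[9,18,0],"yaw":0},{"translation":[6,12,0],"yaw":0},{"translation":[3,6,0],"yaw":0}]'

```text
time: 42.02
tcp_pos: [0.6315, -0.1091, 0.0741]
ee_rot: [-177.9, 4.8, 24.2]
contact_force: [-0.1, 0.1, -2.5]
opening: 0.0529
```

Emit:
play_rows --targets '[{"translation":[0,0,0],"yaw":0},{"translation":[0,0,0],"yaw":0}]'

```text
time: 42.28
tcp_pos: [0.6309, -0.1089, 0.0734]
ee_rot: [-177.8, 4.9, 24.2]
contact_force: [0.8, 0.8, -3.7]
opening: 0.0528
```

```bash
python3 go.py 0.6333 -0.1074 0.055 24 4
```

```text
now [ 0.6309 -0.1089  0.0734] [-177.79    4.87   24.16] total [ 4.3  0.3 18.1] yaw 0.003 | per row [1.1 0.1 4.5] 0.0007 t 42.27 j [-20.  32.  84.  -2.  70.  47.]
```

Emit:
play_rows --targets '[{"translation":[2,0,8],"yaw":0},{"translation":[2,0,8],"yaw":0},{"translation":[1,0,6],"yaw":0},{"translation":[0,0,0],"yaw":0},{"translation":[0,0,0],"yaw":0}]'

```text
time: 42.9
tcp_pos: [0.6327, -0.1053, 0.0493]
ee_rot: [-177.7, 4.9, 24.2]
contact_force: [0.3, -0.7, -2.9]
opening: 0.0525
```

```bash
python3 go.py 0.6333 -0.1074 0.0402 24 1
python3 - <<'E'
from ov import *
z=observe()["tcp_pos"][2]-.0282; print(z)
o=[("round",B["round"],0),("pot",(.6325,-.1074,0),z)]
draw(camera("scene"),o,240,150,110,100,6,"pics/s19.png"); draw(camera("top"),o,300,120,110,100,6,"pics/t19.png")
E
```

```text
now [ 0.6327 -0.1053  0.0493] [-177.74    4.91   24.23] total [0.5 2.5 9. ] yaw 0.004 | per row [0.5 2.5 9. ] 0.0041 t 42.9 j [-19.  34.  84.  -2.  68.  47.]
0.02108464474628941
```

View pics/s19.png

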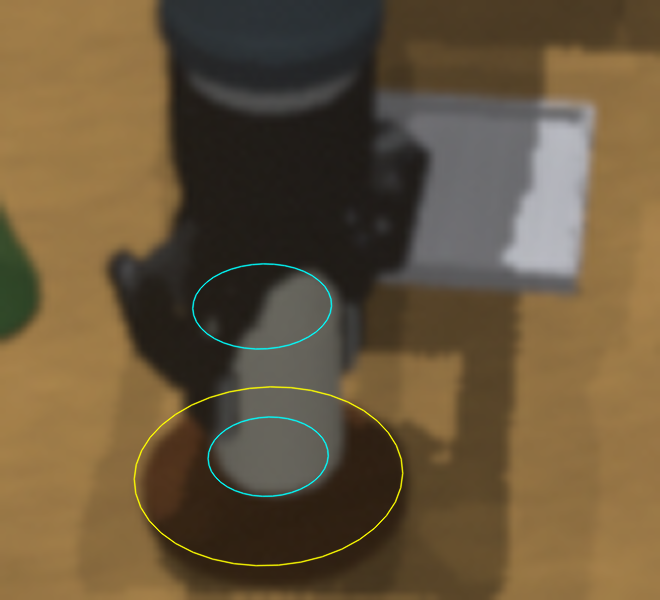

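View pics/t19.png

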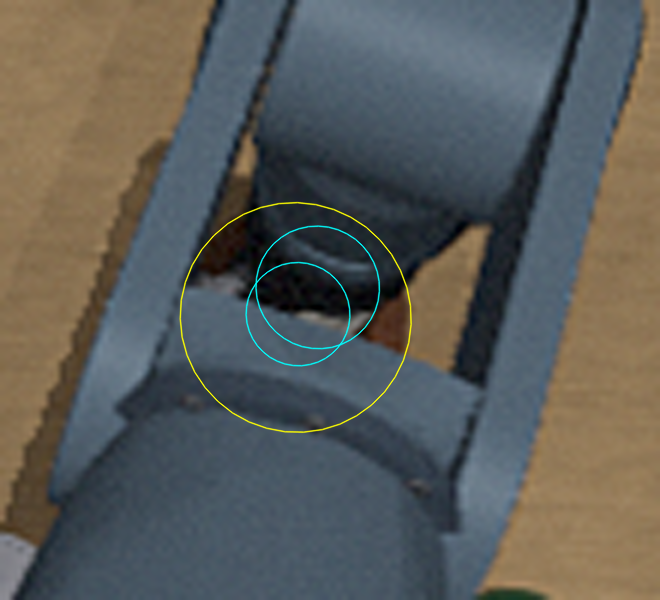

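Emit:
play_rows --targets '[{"translation":[0.5,2,3],"yaw":0},{"translation":[0,1,3],"yaw":0},{"translation":[0,0,2],"yaw":0},{"translation":[0,0,0],"yaw":0}]'

```text
time: 43.5
tcp_pos: [0.634, -0.1084, 0.0411]
ee_rot: [-177.8, 4.9, 24.2]
contact_force: [0.0, 0.1, -3.4]
opening: 0.0527
```

```bash
python3 go.py 0.6333 -0.1074 0.0402 24 1
```

```text
now [ 0.634  -0.1084  0.0411] [-177.78    4.87   24.21] total [-0.1 -1.2  1. ] yaw 0.004 | per row [-0.1 -1.2  1. ] 0.0036 t 43.5 j [-19.  34.  84.  -2.  67.  47.]
```

Emit:
play_rows --targets '[{"translation":[0,-1,2],"yaw":0},{"translation":[0,0,1],"yaw":0}]'

```text
time: 43.75
tcp_pos: [0.6342, -0.1081, 0.0404]
ee_rot: [-177.9, 4.8, 24.2]
contact_force: [-3.3, 1.8, 6.0]
opening: 0.0525
```

Contact. Release and rise.

Emit:
play_rows --targets '[{"translation":[0,0,0],"yaw":0},{"translation":[0,0,0],"yaw":0},{"translation":[0,0,0],"yaw":0},{"translation":[0,0,0],"yaw":0},{"translation":[0,0,0],"yaw":0}]' --jaw 1

```text
time: 44.38
tcp_pos: [0.6349, -0.1081, 0.0407]
ee_rot: [-178.0, 4.7, 24.2]
contact_force: [-0.9, 1.1, -0.6]
opening: 0.0851
```

Emit:
play_rows --targets '[{"translation":[0,0,-8],"yaw":0},{"translation":[0,0,-15],"yaw":0},{"translation":[0,0,-20],"yaw":0},{"translation":[0,0,-25],"yaw":0},{"translation":[0,0,-25],"yaw":0},{"translation":[0,0,-20],"yaw":0},{"translation":[0,0,0],"yaw":0}]'

```text
time: 45.25
tcp_pos: [0.648, -0.1086, 0.1658]
ee_rot: [-178.3, 4.4, 24.2]
contact_force: [0.0, -0.4, 0.0]
opening: 0.0855
```

```bash
python3 go.py 0.42 0.03 0.2 24 10
python3 - <<'E'
from ov import *
o=[("round",B["round"],0),("pot",(.6325,-.1074,0),.012)]
draw(camera("scene"),o,240,150,110,100,6,"pics/s20.png")
E
```

```text
now [ 0.648  -0.1086  0.1658] [-178.27    4.4    24.19] total [-153.7 -220.2  -15.8] yaw 0.003 | per row [-15.4 -22.   -1.6] 0.0003 t 45.25 j [-19.  27.  78.  -2.  79.  47.]
```

View pics/s20.png

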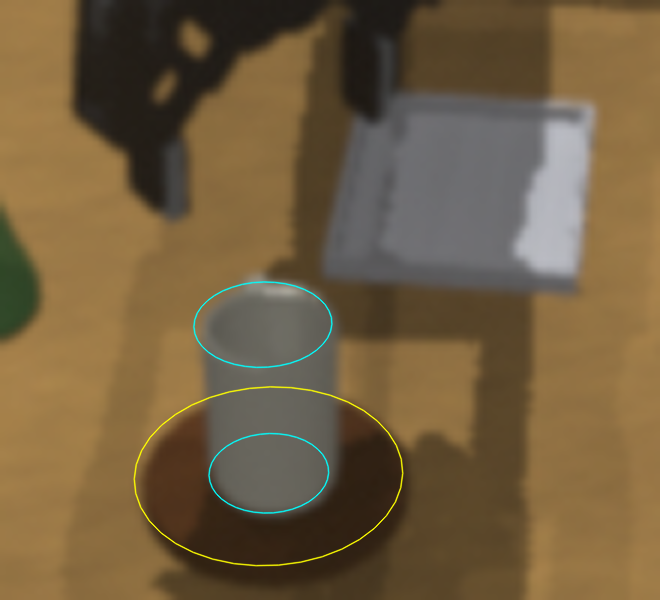

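Beaker stands on the round base. Move the arm away for a clear top view.

Emit:
play_rows --targets '[{"translation":[-8,-11,-4],"yaw":0},{"translation":[-16,-22,-2],"yaw":0},{"translation":[-16,-22,-2],"yaw":0},{"translation":[-16,-22,-2],"yaw":0},{"translation":[-16,-22,-2],"yaw":0},{"translation":[-16,-22,-2],"yaw":0},{"translation":[-16,-22,-2],"yaw":0},{"translation":[-16,-22,-2],"yaw":0},{"translation":[-16,-22,-2],"yaw":0},{"translation":[-16,-22,-2],"yaw":0},{"translation":[-8,-10,0],"yaw":0},{"translation":[0,0,0],"yaw":0}]'

```text
time: 46.8
tcp_pos: [0.3924, 0.0359, 0.1996]
ee_rot: [-177.4, 5.4, 24.3]
contact_force: [-0.6, 0.1, 0.7]
opening: 0.0859
```

Run:
```python
from ov import *
print(observe()["joint_vel"].round(2))
o=[("round",B["round"],0),("pot",(.6325,-.1074,0),.012),("long",B["long"],0),("case",(.6346,.1464,27.8),.012),("square",B["square"],0),("bottle",(.4404,.2843,161.9),.012)]
c=camera("top"); draw(c,o,290,120,110,100,6,"pics/t21.png"); draw(c,o,140,120,260,160,3,"pics/t21b.png")
draw(camera("scene"),o,210,100,220,160,3.6,"pics/s21.png")
```

```text
[-0.11  0.07  0.03 -0.22 -0.56  0.04]
```

View pics/t21.png

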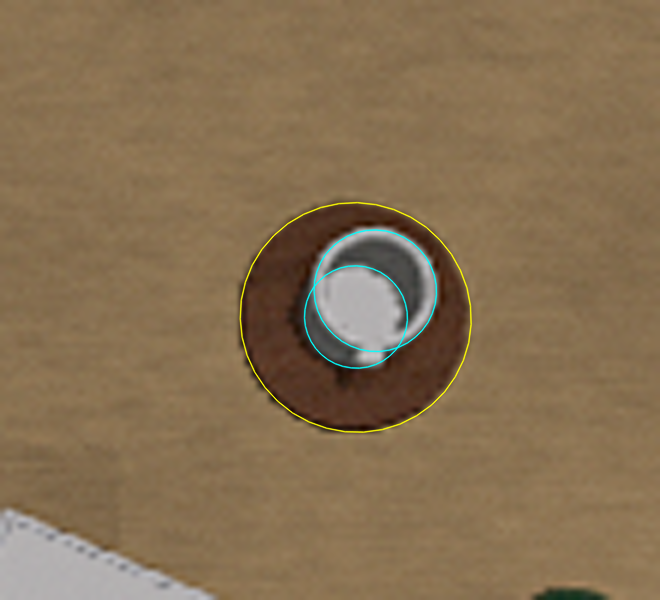

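View pics/t21b.png

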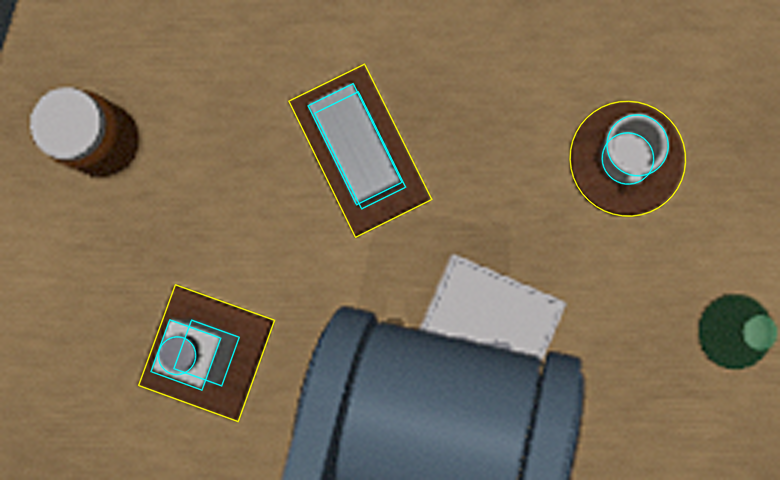

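View pics/s21.png

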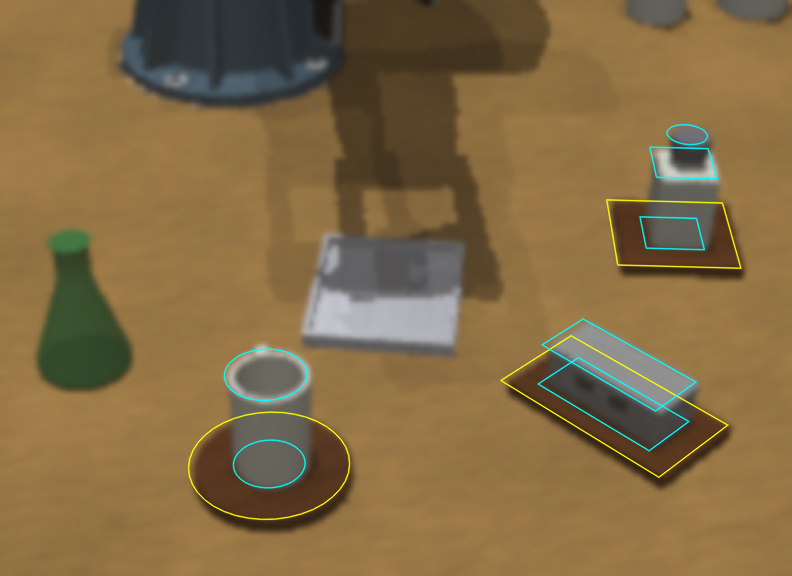

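```bash
python3 -c "
from workcell import *
print(close_job()); o=observe(); print(o['time'],o['opening'])"
```

```text
the job is handed in; nothing more can be done
None
the job is handed in; nothing more can be done
```

All three pieces are on their own bases and let go, and the job was handed in at about 47 s. I parked the beaker in the tray, moved the bottle to the square base and the case to the long base, then moved the beaker to the round base.

- **Placing:** in the last top-camera picture, outlines drawn at each base's centre lie on the three pieces to within about 2 mm. The case lies along its base, and all three pieces look upright. I checked this by eye against the drawn outlines, not with a numerical fit.
- **Left alone:** the flask is where it was in both pictures, and the jar where it was in the top one. The last pictures were cropped without the rack, so I did not check it again, but the arm never went near it after its first move. The gripper is open and well clear of everything.
- **Disagreement:** the scene camera shows everything, bases included, about 1 to 1.5 px (roughly 3 to 4 mm) off from the top camera. The measured fingertip position agreed with the top camera, so I used that one.
- **Drift:** the tool slowly tilted over the run to about 5–6 degrees, because rows don't correct tilt. It changed by less than 1 degree while each piece was held.

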